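Build up the felt lap on the polisher's keyed spindle

ROBOT

A 7-joint arm with a two-finger parallel gripper is mounted at the origin on the work surface. World frame = base frame: x ahead of the robot, y to its left, z up, the work surface at z = 0. Lengths are in m, angles in rad, forces in N, time in s.
With the tool pointing down it reaches from about 0.4 to 0.85 m from the base axis. Payload 4.5 kg.
Tool frame: the origin (TCP) lies on the centre line of the jaws, within the pads' length; the fingertips stand 25 mm ahead of it and the grasp point (between the pads) lies 6 mm ahead of it; z points along the fingers, y is the direction in which the jaws open and shut (so a half turn about z gives the same grasp; the last joint's range is limited). The gripper opens to 88 mm and grips with 3 to 60 N. Pads are 18 mm wide; open, the fingers measure 123 mm over their backs; the gripper's body (75 mm by 187 mm) begins 45 mm behind the grasp point.
Start: joints at [-1.219, 0.689, -0.195, 1.565, 0.157, 0.902, -0.215], TCP at [0.195, 0.594, 0.264] pointing down, gripper open.
Joint ranges: [-3.01, 3.01], [-0.46, 2.08], [-1.47, 1.51], [0.13, 2.56], [-1, 4.14], [0.04, 2.09], [-2.66, 2.66]. Speed limits (rad/s): [2.57, 2.57, 3.14, 3.14, 3.14, 3.14, 3.14].

INTERFACE

Orientations are given as a unit quaternion [x, y, z, w].
In Python, from plant import r, eyes gives the robot as it stands.
- The arm moves only by the tool servo_tool, never from a script. Its argument "deltas" is a list of rows, each an object of numbers: "dx", "dy", "dz": the shift along the tool's x, y, z in units of 60 mm (1.0 is 60 mm); "ax", "ay", "az": the turn, a rotation vector about the tool's x, y, z in units of 6 degrees (1.0 is 6 degrees); "hand": the finger opening in mm, from 0 to 88.1. A call has 1 to 10 rows; each row is the pose to reach, as a shift and turn from the pose commanded when the call began, along the tool's axes at that moment; what a row does not reach only later rows make up. A row lasts 1/8 s, in which the tool goes at most 62.5 mm and 10.7 degrees, less where a joint would pass 70% of its speed; a pose out of reach is approached as far as the arm can. A call with a gripper value outside its range is refused whole. The fingers move at their own pace and stop on an object; "newtons" is the grip in N (left out, the last holds). Time passes only in rows, so rows that repeat a pose let the fingers close. It gives the time, the measured TCP pose, the force and the opening at its end, in the units of the state.
- r.get_state(): the state, without advancing time (a new reading comes with each control period).
- eyes.snapshot(name): name is "scene" or "side" or "wrist"; returns (picture, depth): 400x640x3 uint8, red, green, blue; 400x640 float32, m along the optical axis (not along the pixel's ray), 0 where there is no reading.
- eyes.camera_model(name): a dict with "fx", "fy", "cx", "cy" (pixels), "pose" (4x4, takes a point from camera to world coordinates). Camera axes: x right, y up, looking along -z (the intrinsics and any distortion apply to the point x, -y, -z); pixel columns grow to the right and rows downward; lengths in m; the calibration is good to about 2 mm. The wrist camera is an equidistant fisheye: a pixel r from the principal point sees the ray r / f radians off the axis. A picture is of the moment at which its call begins: read the wrist's pose just before it. camera_model takes no time and is no camera call; for the wrist camera it gives the pose at the moment of the call.
- r.finish_job(): hands the job in, once; it reports no verdict.
The state is a dict: "clock": time; "q": joint angles; "qd": joint speeds; "joint_torque": joint torques, N m; "tool_pos": TCP position; "eef_rot": TCP orientation; "contact_force": force on the tool from outside, world axes, zero at the start; "moment": the same for the moment, N m; "opening": opening from 0.0 (shut) to 1.0 (fully open).
Only numpy, scipy, OpenCV 4.12 (cv2) and the standard library are available. Lean on these libraries where they do the work, as an engineer would, in place of code of your own. Each camera call takes 0.05 s, during which the arm holds its last target.

TASK

Make the lap polisher ready for its clamp nut: take the felt lap from the tray and put it on the machine's D-shaped spindle, boss upward, then the brass keyed collar on top of it. Turn each one lightly on the spindle until its flat finds the spindle's flat, let it down fully home and leave it there; do not force it on. Leave the nut, the rouge block and the loupe where they are.

Things in the scene. Friction and masses are not known exactly. Their poses are not given: they have to be found in the camera images.
- lap_center (a point): Felt lap, flat on the tray, boss up, 110-200 g: aluminium hub 34 mm across, 30 mm tall; cream felt disc 80 mm across round it from 2 to 16 mm above the hub's underside; grip the bare 14 mm boss above. D bore through the hub: 21.8 mm in diameter, one flat 5.4 mm from the axis on its own -x side. Point: on the axis, 15 mm above the underside; z up.
- collar_center (a point): Brass keyed collar lying flat on the tray: ring 38 mm in diameter, 14 mm tall, 65-105 g, with the same D bore through it (21.8 mm in diameter, one flat 5.4 mm from the axis on its own -x side). Point: on the axis, half-way up (7 mm above its underside); z up.
- polisher: Bench lap polisher, fixed: cream housing 220 (x) by 180 (y) mm, 88 mm high, with a shallow steel dish on top (164 mm across, rim 97 mm above the bench) and the vertical steel spindle in its middle. Origin under its centre; the front, with dial and switch, looks along its own -x. A lap or collar bearing on the machine with over 90 N counts as forced.
- seat (a point): Centre of the spindle's round seat flange (42 mm across), on the spindle axis, 105 mm above the bench; axes as the polisher's (they do not turn with the spindle). The lap's hub stands on the seat when home; the collar then stands on the hub's top, 30 mm above the seat, its own top level with the D shank's.
- shank_top (a point): On the spindle axis, 44 mm above the seat: top of the D shank (20 mm in diameter, one flat 4.5 mm from the axis, edge bevelled 0.8 mm), above it a thread 8 mm across, 14 mm tall. Parts have 0.9 mm play all round, 0.1 rad of turn; misaligned ones pass the thread and rest here. Axes as the polisher's, not the spindle's.
- front (a point): Middle of the polisher's front panel, 110 mm in front of the spindle axis (its own -x). The spindle stands where it last stopped: its flat faces this front or up to 55 degrees to either side. That angle is not reported: look, or feel for it by turning a part on the shank. The spindle drags (0.2 Nm): a light touch does not turn it, a hard one does.
- tray: Sorting tray, fixed: white floor 260 mm (x) by 240 mm (y), 8 mm above the bench, in a dark frame 14 mm high. Origin under its centre.
- nut_center (a point): Knurled round steel clamp nut, 27 mm in diameter, 12 mm tall, lying on the tray; the point is at its centre. Leave it.
- rouge_center (a point): Block of red polishing rouge in a paper band, 30 x 30 x 20 mm, on the tray; the point is at its centre. Leave it.
- loupe_center (a point): Black loupe, 40 mm in diameter, 22 mm tall, standing on the bench; the point is at its centre. Leave it.

How it is judged:
On the way, in this order (a step that is already met when the one before it is completed fails the run):
1. the lap is fully home on the spindle, the collar not yet on (horizontal distance between lap_center and seat below 0.003 m and z of lap_center in the frame of seat below 0.018 m and angle between lap_center's own z axis and vertical below 0.06 rad and not (horizontal distance between collar_center and seat below 0.003 m and z of collar_center in the frame of seat between 0.034 and 0.04 m and angle between collar_center's own z axis and vertical below 0.06 rad)), for 0.2 s.
2. the collar is fully home on the lap's hub (horizontal distance between each of lap_center, collar_center and seat below 0.003 m and z of lap_center in the frame of seat below 0.018 m and angle between each of lap_center, collar_center's own z axis and vertical below 0.06 rad and z of collar_center in the frame of seat between 0.034 and 0.04 m), for 0.2 s.
At the end, for the whole second after the job is handed in: Lap on the seat: hub centre under 18 mm above the seat (15 is home). Collar on the hub: centre 34 to 40 mm above the seat (37 is home). Both within 3 mm of the spindle's axis, upright within 0.06 rad, slower than 0.02 m/s (all of step 2 and linear speed of each of lap, collar below 0.02 m/s); the robot touches nothing.
It fails at once if a part is forced: the lap or the collar bears on the machine with more than 90 N (contact force between any of lap, collar and polisher above 90 N).
It fails at once if the nut, rouge block or loupe is moved by more than 25 mm (distance of any of nut_center, rouge_center, loupe_center from where it was at the start of the episode above 0.025 m).
It also fails if it takes over 72 s, if anything falls off the work surface, if the arm or the gripper's body presses on something with over 40 N, if the wrist force passes 120 N, or if a joint passes its speed limit or range.

## Working session

There is one attempt and no reset: what is moved stays moved. The work goes in short steps, Python scripts to look and compute and a tool call to move; the robot and the scene stay as the last step left them, time stands still between calls to the robot, and variables do not carry over. Pictures are saved under pics/ and viewed, and the job is handed in when it is done.

Besides the shell and the picture viewer there is one more tool, called after "Emit:" as name(argument=value, ...) on one line, values as JSON. servo_tool: Moves the arm, as the interface text tells. Its arguments: {"type":"object","properties":{"deltas":{"type":"array","items":{"type":"object","properties":{"dx":{"type":"number"},"dy":{"type":"number"},"dz":{"type":"number"},"ax":{"type":"number"},"ay":{"type":"number"},"az":{"type":"number"},"hand":{"type":"number"}}}},"newtons":{"type":"number"}},"required":["deltas"]}

```bash
ls; mkdir -p pics; cat > h.py <<'E'
import numpy as np, cv2, sys
from plant import r, eyes
from scipy.spatial.transform import Rotation as R
def snap(name,tag):
    m=eyes.camera_model(name); p,d=eyes.snapshot(name)
    np.savez(f'pics/{tag}.npz',p=p,d=d,K=np.array([m['fx'],m['fy'],m['cx'],m['cy']]),T=np.array(m['pose']))
    cv2.imwrite(f'pics/{tag}.png',cv2.cvtColor(p,cv2.COLOR_RGB2BGR)); return p,d,m
def load(tag):
    z=np.load(f'pics/{tag}.npz'); return z['p'],z['d'],z['K'],z['T']
def ray(K,T,u,v,fish=False):
    x=(u-K[2])/K[0]; y=(v-K[3])/K[1]
    if fish:
        t=np.hypot(x,y); s=np.sin(t)/t if t>1e-9 else 1.; dv=np.array([x*s,-y*s,-np.cos(t)])
    else: dv=np.array([x,-y,-1.])
    return T[:3,3],T[:3,:3]@dv
def onz(K,T,u,v,z,fish=False):
    o,d=ray(K,T,u,v,fish); return o+d*(z-o[2])/d[2]
def st():
    s=r.get_state(); print('t',round(s['clock'],2),'p',np.round(s['tool_pos'],4),'R',np.round(R.from_quat(s['eef_rot']).as_matrix().ravel(),3),'F',np.round(s['contact_force'],1),'M',np.round(s['moment'],2),'op',round(s['opening']*88.1,1),'q',np.round(s['q'],2)); return s
E
python3 - <<'E'
from h import *
st()
for n in ['scene','side','wrist']:
    p,d,m=snap(n,n+'0'); print(n,{k:np.round(v,3) for k,v in m.items()})
E
```

```text
pics
t 0.0 p [0.1952 0.5931 0.2629] R [-0.95   0.312 -0.     0.312  0.95  -0.002 -0.    -0.002 -1.   ] F [ 0.3 -0.6 -0.1] M [-0.01  0.01  0.02] op 88.3 q [-1.22  0.69 -0.19  1.57  0.16  0.9  -0.22]
scene {'fx': np.float64(437.464), 'fy': np.float64(437.464), 'cx': np.float64(324.517), 'cy': np.float64(198.687), 'pose': array([[-0.234, -0.55 ,  0.802,  1.254],
       [ 0.972, -0.148,  0.182,  0.144],
       [ 0.019,  0.822,  0.569,  0.61 ],
       [ 0.   ,  0.   ,  0.   ,  1.   ]])}
side {'fx': np.float64(363.792), 'fy': np.float64(363.792), 'cx': np.float64(324.123), 'cy': np.float64(196.401), 'pose': array([[ 0.908,  0.307, -0.284,  0.344],
       [-0.418,  0.651, -0.633, -0.502],
       [-0.009,  0.694,  0.72 ,  0.681],
       [ 0.   ,  0.   ,  0.   ,  1.   ]])}
wrist {'fx': np.float64(309.707), 'fy': np.float64(309.707), 'cx': np.float64(316.56), 'cy': np.float64(201.373), 'pose': array([[ 0.312, -0.903, -0.296,  0.118],
       [ 0.95 ,  0.296,  0.099,  0.62 ],
       [-0.001, -0.312,  0.95 ,  0.385],
       [ 0.   ,  0.   ,  0.   ,  1.   ]])}
```

View pics/scene0.png

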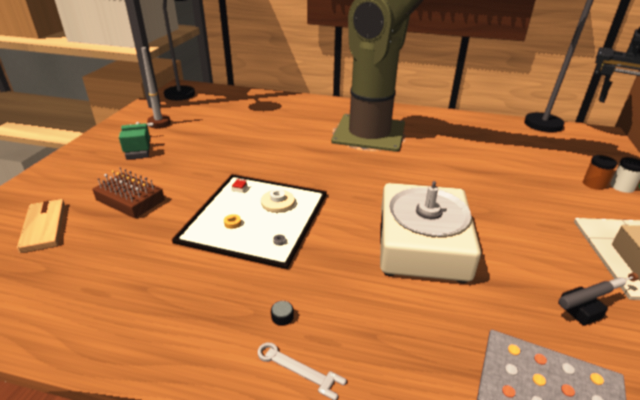

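View pics/side0.png

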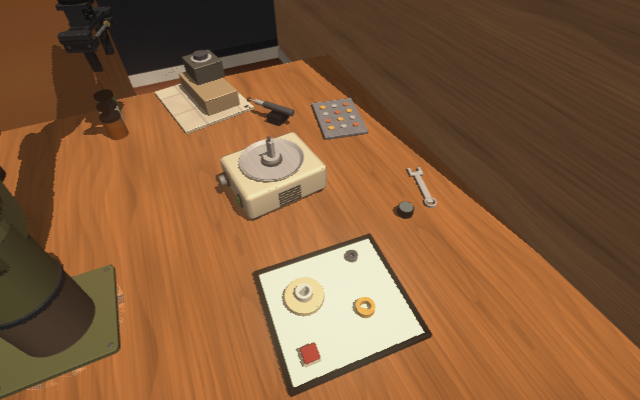

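View pics/wrist0.png

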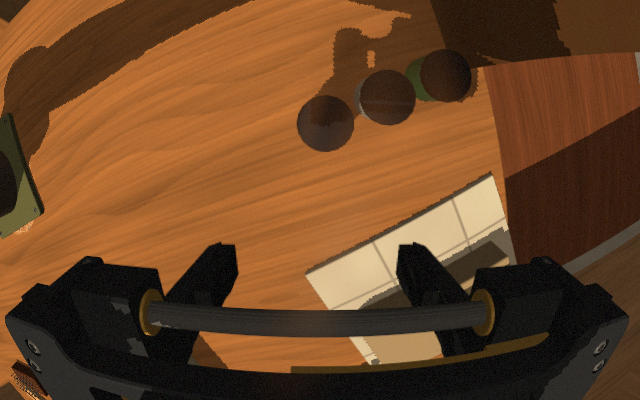

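Scene: lap boss (278,197), collar (232,221), nut (279,239), rouge (240,185), loupe (283,312), spindle (431,205). Side view: lap (304,293), collar (365,307), spindle (269,150). The wrist sees neither tray nor polisher yet.

```bash
cat > m.py <<'E'
from h import *
def tri(a,b):
    A=[];B=[]
    (o1,d1),(o2,d2)=a,b
    d1=d1/np.linalg.norm(d1);d2=d2/np.linalg.norm(d2)
    M=np.stack([d1,-d2],1);s=np.linalg.lstsq(M,o2-o1,rcond=None)[0]
    p,q=o1+s[0]*d1,o2+s[1]*d2
    return (p+q)/2,np.linalg.norm(p-q)
E
python3 - <<'E'
from m import *
P={}
for n in ['scene0','side0']:
    p,d,K,T=load(n)
    big=cv2.resize(p,None,fx=1,fy=1)
    hsv=cv2.cvtColor(p,cv2.COLOR_RGB2HSV)
    P[n]=(p,d,K,T)
    for nm,(u,v) in dict(lap=((278,197),(304,293)),col=((232,221),(365,307)),nut=((279,239),(351,256)),rouge=((239,185),(309,353)),loupe=((282,308),(405,208)),spin=((433,184),(269,139))).items() and [(k,(x[0] if n=='scene0' else x[1])) for k,x in dict(lap=((278,197),(304,293)),col=((232,221),(365,307)),nut=((279,239),(351,256)),rouge=((239,185),(309,353)),loupe=((282,308),(405,208)),spin=((433,184),(269,139))).items()]:
        o,dd=ray(K,T,u,v); z=d[v,u]; print(n,nm,np.round(o+dd*z,4))
def crop(tag,x0,y0,x1,y1,s,out):
    p=load(tag)[0][y0:y1,x0:x1]; cv2.imwrite(out,cv2.cvtColor(cv2.resize(p,None,fx=s,fy=s,interpolation=cv2.INTER_CUBIC),cv2.COLOR_RGB2BGR))
crop('scene0',370,165,490,285,5,'pics/c1.png')
crop('scene0',170,165,340,275,4,'pics/c2.png')
crop('side0',205,120,335,220,5,'pics/c3.png')
E
```

```text
scene0 lap [ 0.469  -0.1436  0.0379]
scene0 col [ 0.5462 -0.2267  0.0093]
scene0 nut [ 0.5893 -0.1019  0.0187]
scene0 rouge [ 0.4321 -0.2557  0.0288]
scene0 loupe [ 0.7685 -0.0367  0.023 ]
scene0 spin [0.5138 0.1899 0.1576]
side0 lap [ 0.4565 -0.1449  0.0125]
side0 col [ 0.5551 -0.2223  0.0084]
side0 nut [ 0.5827 -0.109   0.0186]
side0 rouge [ 0.4173 -0.2644  0.0264]
side0 loupe [ 0.7646 -0.0433  0.0233]
side0 spin [0.512  0.1876 0.1549]
```

```bash
python3 - <<'E'
import cv2,numpy as np
a=[cv2.imread(f'pics/c{i}.png') for i in (1,2,3)]
print([x.shape for x in a])
E
```

```text
[(600, 600, 3), (440, 680, 3), (500, 650, 3)]
```

View pics/c1.png

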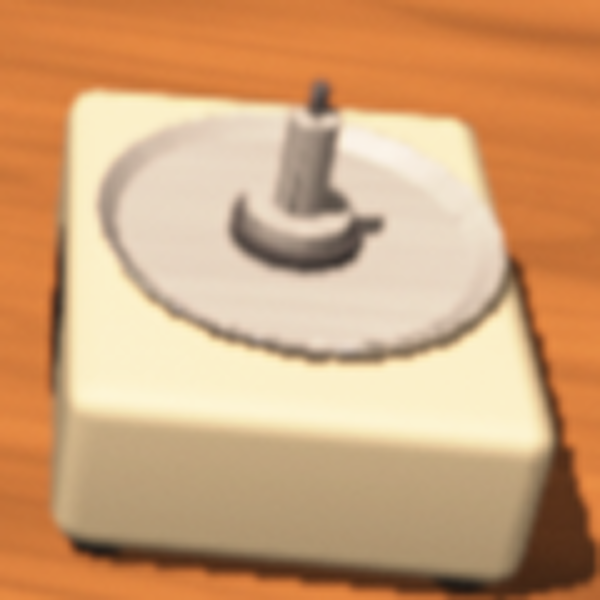

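View pics/c3.png

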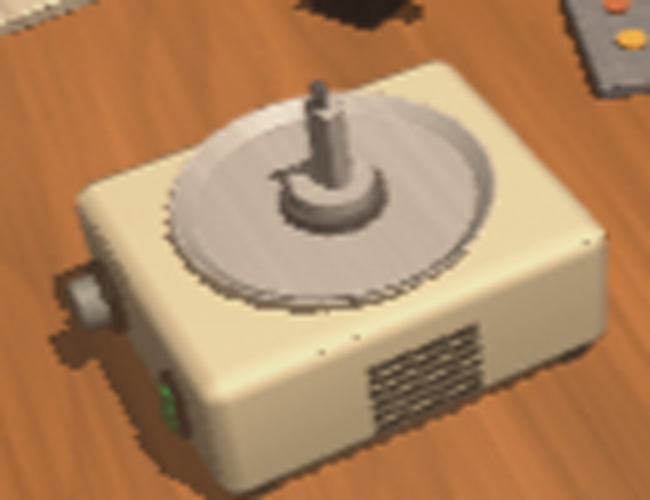

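Scene crop: spindle in the dish, pixel (431,200); side crop shows the front dial on the robot side. The start pose is near the polisher, so I'll look at the spindle first.

Emit:
servo_tool(deltas=[{"dx": -0.8, "dy": -0.53}, {"dx": -1.6, "dy": -1.06}, {"dx": -2.4, "dy": -1.6}, {"dx": -3.2, "dy": -2.1}, {"dx": -4.0, "dy": -2.65}, {"dx": -4.8, "dy": -3.2}, {"dx": -5.6, "dy": -3.7}, {"dx": -6.4, "dy": -4.2}, {"dx": -7.16, "dy": -4.72}, {"dx": -7.16, "dy": -4.72}])

```text
schema error: expected keys dx, dy, dz, ax, ay, az, hand
```

```bash
python3 - <<'E'
from h import *
st(); snap('wrist','w1')
E
```

```text
t 0.15 p [0.1952 0.5933 0.2631] R [-0.95   0.312 -0.     0.312  0.95  -0.001 -0.    -0.001 -1.   ] F [ 1.2 -0.4 -0.5] M [ 0.05 -0.02 -0.04] op 88.1 q [-1.22  0.69 -0.19  1.57  0.16  0.9  -0.22]
```

View pics/w1.png

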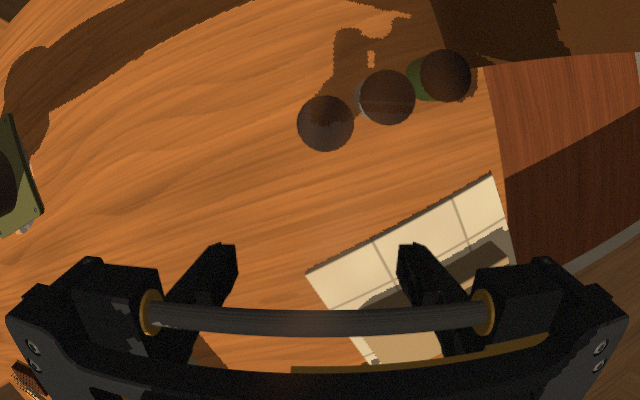

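Same view as before (the call was refused: every key is required).

Emit:
servo_tool(deltas=[{"dx": -0.8, "dy": -0.53, "dz": 0, "ax": 0, "ay": 0, "az": 0, "hand": 88}, {"dx": -1.6, "dy": -1.06, "dz": 0, "ax": 0, "ay": 0, "az": 0, "hand": 88}, {"dx": -2.4, "dy": -1.6, "dz": 0, "ax": 0, "ay": 0, "az": 0, "hand": 88}, {"dx": -3.2, "dy": -2.1, "dz": 0, "ax": 0, "ay": 0, "az": 0, "hand": 88}, {"dx": -4.0, "dy": -2.65, "dz": 0, "ax": 0, "ay": 0, "az": 0, "hand": 88}, {"dx": -4.8, "dy": -3.2, "dz": 0, "ax": 0, "ay": 0, "az": 0, "hand": 88}, {"dx": -5.6, "dy": -3.7, "dz": 0, "ax": 0, "ay": 0, "az": 0, "hand": 88}, {"dx": -6.4, "dy": -4.2, "dz": 0, "ax": 0, "ay": 0, "az": 0, "hand": 88}, {"dx": -7.16, "dy": -4.72, "dz": 0, "ax": 0, "ay": 0, "az": 0, "hand": 88}, {"dx": -7.16, "dy": -4.72, "dz": 0, "ax": 0, "ay": 0, "az": 0, "hand": 88}])

```text
clock: 1.45
tool_pos: [0.5178, 0.1847, 0.2633]
eef_rot: [0.163, 0.987, -0.001, 0.001]
contact_force: [0.1, 0.0, -0.3]
opening: 1.0
```

```bash
python3 - <<'E'
from h import *
st(); snap('wrist','w2')
E
```

```text
t 1.45 p [0.5178 0.1847 0.2633] R [-0.947  0.322  0.001  0.322  0.947 -0.003 -0.002 -0.003 -1.   ] F [ 0.1  0.  -0.3] M [ 0.05  0.05 -0.01] op 88.1 q [-0.27  0.59 -0.25  1.79  0.2   0.78  0.61]
```

View pics/w2.png

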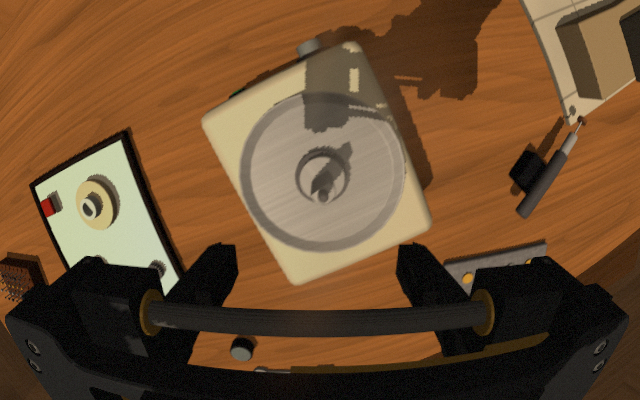

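Spindle at about (322,190), dish centred near (322,172); the front (dial) at the upper left (308,47). Zoom.

```bash
python3 - <<'E'
from h import *
p=load('w2')[0][130:220,270:380]
p=cv2.resize(p,None,fx=7,fy=6.5,interpolation=cv2.INTER_CUBIC)
p=np.clip(p.astype(float)*1.3,0,255).astype(np.uint8)
cv2.imwrite('pics/c4.png',cv2.cvtColor(p,cv2.COLOR_RGB2BGR))
E
```

```text
(no output)
```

View pics/c4.png

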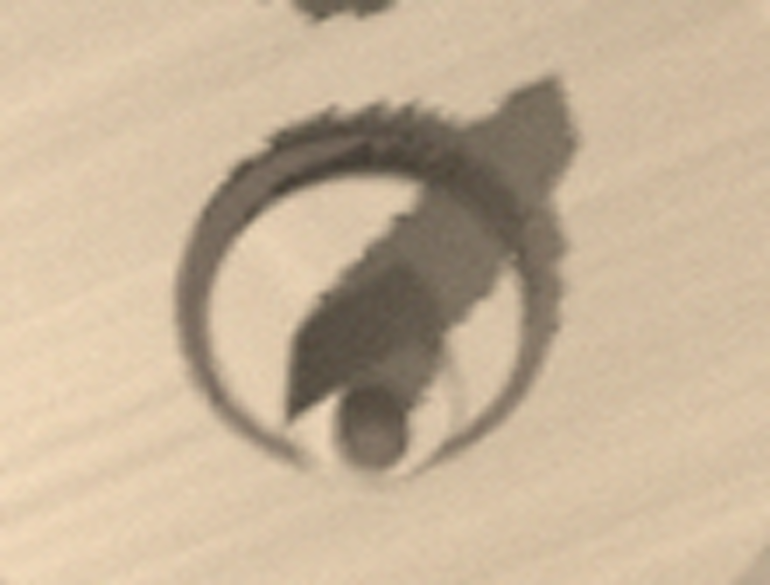

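Emit:
servo_tool(deltas=[{"dx": -0.6, "dy": 0, "dz": 0.3, "ax": 0, "ay": 0, "az": 0, "hand": 88}, {"dx": -1.1, "dy": 0, "dz": 0.7, "ax": 0, "ay": 0, "az": 0, "hand": 88}, {"dx": -1.1, "dy": 0, "dz": 0.9, "ax": 0, "ay": 0, "az": 0, "hand": 88}, {"dx": -1.1, "dy": 0, "dz": 0.9, "ax": 0, "ay": 0, "az": 0, "hand": 88}])

```text
clock: 2.0
tool_pos: [0.5754, 0.1714, 0.2088]
eef_rot: [0.157, 0.988, -0.0, -0.002]
contact_force: [-0.5, -0.1, 0.7]
opening: 1.001
```

```bash
python3 - <<'E'
from h import *
st(); p,d,m=snap('wrist','w3')
p=p[100:400,180:480]
p=cv2.resize(p,None,fx=2,fy=2,interpolation=cv2.INTER_CUBIC)
cv2.imwrite('pics/c5.png',cv2.cvtColor(p,cv2.COLOR_RGB2BGR))
E
```

```text
t 2.0 p [0.5754 0.1714 0.2088] R [-0.951  0.31  -0.004  0.31   0.951  0.     0.003 -0.001 -1.   ] F [-0.5 -0.1  0.7] M [ 0.02 -0.    0.  ] op 88.2 q [-0.23  0.73 -0.24  1.69  0.23  0.75  0.67]
```

View pics/w3.png

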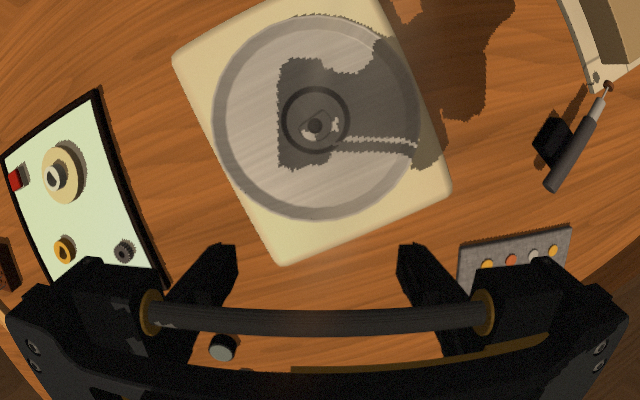

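Spindle seen from nearly above at (315,125), partly in the gripper's shadow.

```bash
python3 - <<'E'
from h import *
p=load('w3')[0][85:165,270:360].astype(float)
p=np.clip(p*2.2,0,255).astype(np.uint8)
p=cv2.resize(p,None,fx=7,fy=7,interpolation=cv2.INTER_CUBIC)
cv2.imwrite('pics/c6.png',cv2.cvtColor(p,cv2.COLOR_RGB2BGR))
E
```

```text
(no output)
```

View pics/c6.png

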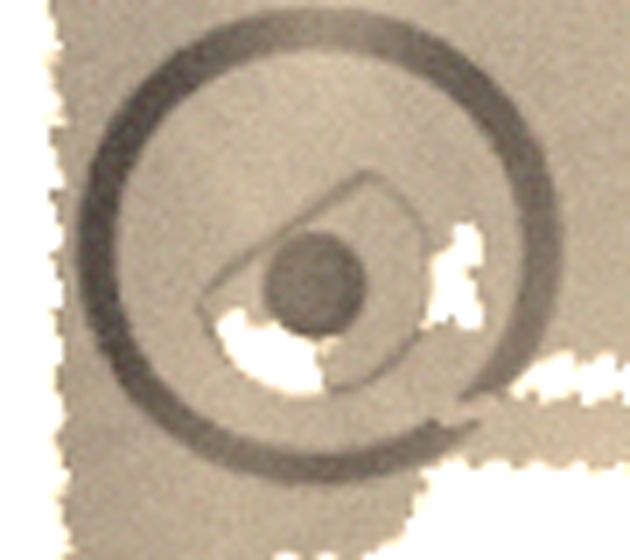

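D outline in the crop: flat edge from (205,295) to (367,172), thread centre (315,283), flat facing upper left. Compute spindle position, angle and height from the two wrist views.

```bash
cat >> m.py <<'E'
def wr(tag,u,v):
    p,d,K,T=load(tag); return ray(K,T,u,v,True)
def wz(tag,u,v,z):
    p,d,K,T=load(tag); return onz(K,T,u,v,z,True)
E
python3 - <<'E'
from m import *
c=lambda x,y:(270+x/7-.5+.07,85+y/7-.5+.07)
a=wz('w3',*c(205,295),.149);b=wz('w3',*c(367,172),.149)
print('corners',a,b,'chord',np.linalg.norm(a-b))
t=(b-a)/np.linalg.norm(b-a); n=np.array([-t[1],t[0]]); th=wz('w3',*c(315,283),.163)
mid=(a+b)[:2]/2
if np.dot(n,mid-th[:2])<0:n=-n
print('normal',n,'ang',np.degrees(np.arctan2(n[1],n[0])),'centre',mid-n*4.5e-3,'thread',th)
# D rim pts
for x,y in [(425,250),(410,330),(370,380),(300,395),(215,335),(405,215)]:
    q=wz('w3',*c(x,y),.149)[:2]; print(np.round((q-(mid-n*4.5e-3))*1e3,2), round(np.linalg.norm(q-(mid-n*4.5e-3))*1e3,2))
# thread top in w2: crop4 (373,448) scale 7,6.5
u,v=270+373/7-.5,130+448/6.5-.5
print('thread tri',tri(wr('w3',*c(315,283)),wr('w2',u,v)))
# seat flange circle: centre in w3 crop (outer bright ring) 
for x,y in [(118,245),(525,245),(320,50),(320,450)]:
    print('seat pt',np.round(wz('w3',*c(x,y),.105),4))
# scene/side thread tops
p,d,K,T=load('scene0');p2,d2,K2,T2=load('side0')
print(tri(ray(K,T,370+320/5-.5,165+88/5),ray(K2,T2,205+318/5-.5,120+88/5)))
E
```

```text
corners [0.50819217 0.18386948 0.149     ] [0.50257914 0.19986952 0.149     ] chord 0.016956049563311735
normal [-0.94361877 -0.33103417] ang -160.66844278340358 centre [0.50963194 0.19335915] thread [0.50924675 0.19327295 0.163     ]
[0.65 9.08] 9.11
[6.69 5.84] 8.88
[9.7  1.36] 9.8
[ 9.1  -4.61] 10.2
[ 2.03 -9.77] 9.98
[-2.66  8.4 ] 8.81
thread tri (array([0.50923158, 0.19351375, 0.16403993]), np.float64(0.00043553129934221975))
seat pt [0.5026 0.1736 0.105 ]
seat pt [0.5156 0.2136 0.105 ]
seat pt [0.4899 0.1997 0.105 ]
seat pt [0.5297 0.1867 0.105 ]
(array([0.51066606, 0.19016374, 0.15836024]), np.float64(0.0012551552163511319))
```

Spindle axis ≈ (0.5095, 0.1933), height 0.164 (text 0.163 — agrees), flat facing −160.7° in world. Now the lap: view it with the same camera-to-object geometry so calibration errors cancel.

Emit:
servo_tool(deltas=[{"dx": -0.18, "dy": -0.9, "dz": 0, "ax": 0, "ay": 0, "az": 0, "hand": 88}, {"dx": -0.36, "dy": -1.8, "dz": 0, "ax": 0, "ay": 0, "az": 0, "hand": 88}, {"dx": -0.54, "dy": -2.7, "dz": 0, "ax": 0, "ay": 0, "az": 0, "hand": 88}, {"dx": -0.72, "dy": -3.6, "dz": 0.1, "ax": 0, "ay": 0, "az": 0, "hand": 88}, {"dx": -0.9, "dy": -4.5, "dz": 0.6, "ax": 0, "ay": 0, "az": 0, "hand": 88}, {"dx": -1.1, "dy": -5.3, "dz": 1.2, "ax": 0, "ay": 0, "az": 0, "hand": 88}, {"dx": -1.1, "dy": -5.56, "dz": 1.6, "ax": 0, "ay": 0, "az": 0, "hand": 88}, {"dx": -1.1, "dy": -5.56, "dz": 1.8, "ax": 0, "ay": 0, "az": 0, "hand": 88}, {"dx": -1.1, "dy": -5.56, "dz": 1.8, "ax": 0, "ay": 0, "az": 0, "hand": 88}, {"dx": -1.1, "dy": -5.56, "dz": 1.8, "ax": 0, "ay": 0, "az": 0, "hand": 88}])

```text
clock: 3.3
tool_pos: [0.5373, -0.1657, 0.1029]
eef_rot: [0.157, 0.988, 0.001, 0.001]
contact_force: [-0.5, 0.4, 0.5]
opening: 0.999
```

```bash
python3 - <<'E'
from h import *
st(); p,d,m=snap('wrist','w4')
E
```

```text
t 3.3 p [ 0.5373 -0.1657  0.1029] R [-0.951  0.31   0.002  0.31   0.951  0.001 -0.002  0.001 -1.   ] F [-0.5  0.4  0.5] M [ 0.01 -0.    0.01] op 88.0 q [ 0.35  0.85 -0.22  1.88  0.38  0.45  1.11]
```

View pics/w4.png

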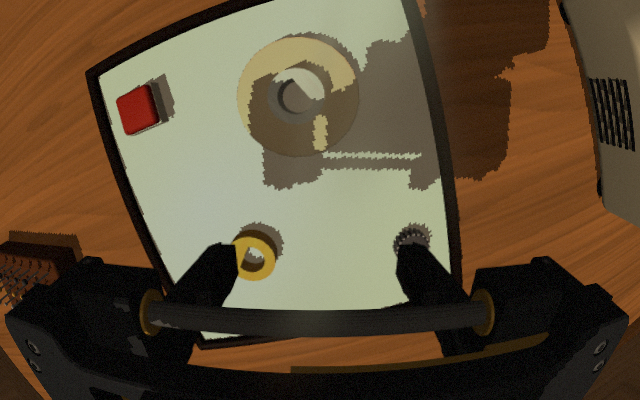

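```bash
python3 - <<'E'
from h import *
p=load('w4')[0].astype(float)
q=p[55:135,255:345];q=np.clip((q/255)**.5*255,0,255).astype(np.uint8)
q=cv2.resize(q,None,fx=7,fy=7,interpolation=cv2.INTER_CUBIC)
cv2.imwrite('pics/c7.png',cv2.cvtColor(q,cv2.COLOR_RGB2BGR))
q=p[220:295,215:305];q=np.clip((q/255)**.6*255,0,255).astype(np.uint8)
q=cv2.resize(q,None,fx=7,fy=7,interpolation=cv2.INTER_CUBIC)
cv2.imwrite('pics/c8.png',cv2.cvtColor(q,cv2.COLOR_RGB2BGR))
E
```

```text
(no output)
```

View pics/c7.png

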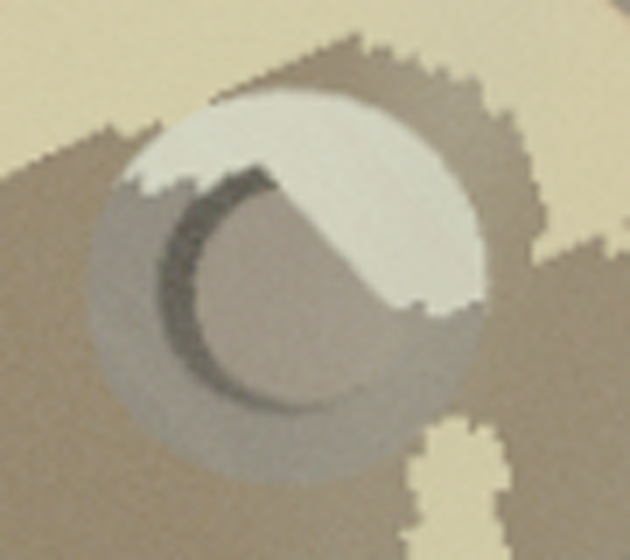

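View pics/c8.png

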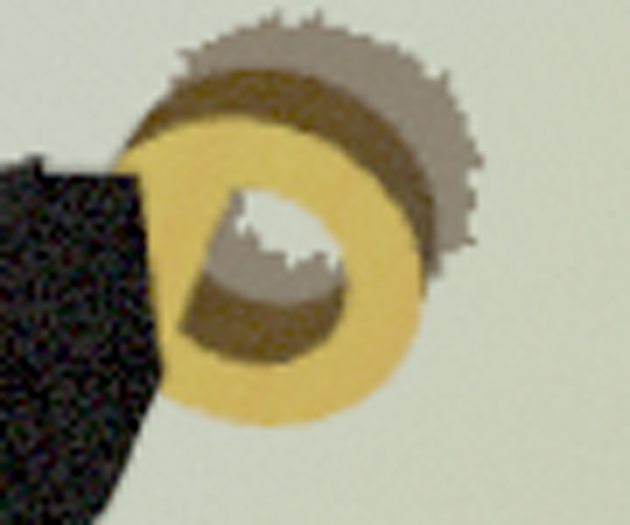

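Lap (w4): boss circle crop centre (288,287), flat edge (270,180)–(390,300), flat to the upper right. Collar: flat edge (232,195)–(180,325), flat to the left, partly hidden by a finger.

```bash
python3 - <<'E'
from m import *
c=lambda x,y:(255+x/7-.43,55+y/7-.43)
zt=.038
ctr=wz('w4',*c(288,287),zt); a=wz('w4',*c(270,180),zt); b=wz('w4',*c(390,300),zt)
rim=[wz('w4',*c(*q),zt)[:2] for q in [(90,287),(487,287),(288,88),(288,486)]]
print('rim diam',np.linalg.norm(rim[0]-rim[1]),np.linalg.norm(rim[2]-rim[3]),(rim[0]+rim[1])/2,(rim[2]+rim[3])/2)
t=(b-a)[:2];t/=np.linalg.norm(t);n=np.array([-t[1],t[0]])
if n@((a+b)[:2]/2-ctr[:2])<0:n=-n
print('lap',ctr,'flat ang',np.degrees(np.arctan2(n[1],n[0])),'dist',n@(a[:2]-ctr[:2]))
c2=lambda x,y:(215+x/7-.43,220+y/7-.43)
a=wz('w4',*c2(232,195),.022);b=wz('w4',*c2(180,325),.022)
t=(b-a)[:2];t/=np.linalg.norm(t);n=np.array([-t[1],t[0]])
cc=wz('w4',*c2(268,272),.022)
if n@((a+b)[:2]/2-cc[:2])<0:n=-n
print('collar',cc,np.degrees(np.arctan2(n[1],n[0])))
p=load('w3')[0]
cv2.imwrite('pics/c9.png',cv2.cvtColor(cv2.resize(p[130:270,30:150],None,fx=5,fy=4,interpolation=cv2.INTER_CUBIC),cv2.COLOR_RGB2BGR))
E
```

```text
rim diam 0.03371415970642885 0.03438170881739872 [ 0.45212991 -0.14944428] [ 0.45226905 -0.14946993]
lap [ 0.45231347 -0.14944774  0.038     ] flat ang 115.91539337614802 dist 0.005368199082888575
collar [ 0.55198778 -0.21938106  0.022     ] -132.69130896071678
```

View pics/c9.png

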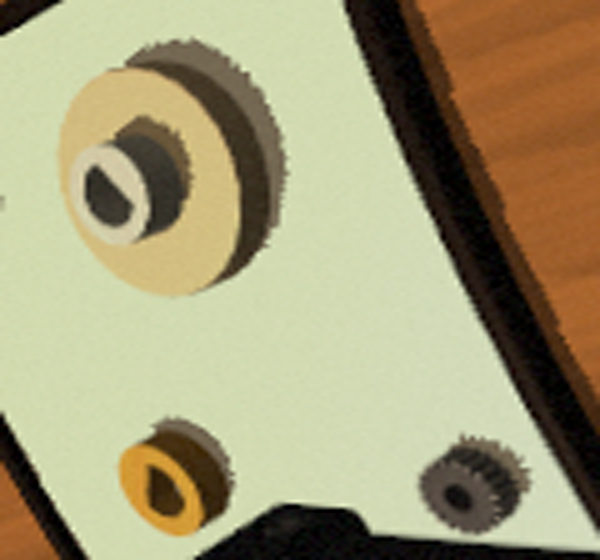

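```bash
python3 - <<'E'
from m import *
c=lambda x,y:(255+x/7-.43,55+y/7-.43)
c2=lambda x,y:(215+x/7-.43,220+y/7-.43)
print(tri(wr('w4',*c(288,287)),wr('w3',51.6,178)))
print(tri(wr('w4',*c2(268,272)),wr('w3',61.6,251.8)))
E
```

```text
(array([ 0.45226183, -0.14945858,  0.03772497]), np.float64(8.083692988221903e-05))
(array([ 0.55115988, -0.21868231,  0.02371581]), np.float64(9.155627108395166e-05))
```

Emit:
servo_tool(deltas=[{"dx": 0.7, "dy": -0.1, "dz": 0, "ax": 0, "ay": 0, "az": 0, "hand": 56}, {"dx": 1.43, "dy": -0.18, "dz": 0.1, "ax": 0, "ay": 0, "az": 0, "hand": 56}, {"dx": 1.43, "dy": -0.18, "dz": 0.4, "ax": 0, "ay": 0, "az": 0, "hand": 56}, {"dx": 1.43, "dy": -0.18, "dz": 0.4, "ax": 0, "ay": 0, "az": 0, "hand": 56}, {"dx": 1.43, "dy": -0.18, "dz": 0.4, "ax": 0, "ay": 0, "az": 0, "hand": 56}])

```text
clock: 3.98
tool_pos: [0.4525, -0.1509, 0.0784]
eef_rot: [0.158, 0.987, 0.0, 0.001]
contact_force: [-0.2, -0.5, 0.6]
opening: 0.631
```

```bash
python3 - <<'E'
from h import *
st(); p,d,m=snap('wrist','w5')
E
```

```text
t 3.98 p [ 0.4525 -0.1509  0.0784] R [-0.95   0.312  0.002  0.312  0.95  -0.    -0.002  0.001 -1.   ] F [-0.2 -0.5  0.6] M [ 0.03  0.01 -0.01] op 55.6 q [ 0.29  0.84 -0.1   2.14  0.44  0.17  1.04]
```

View pics/w5.png

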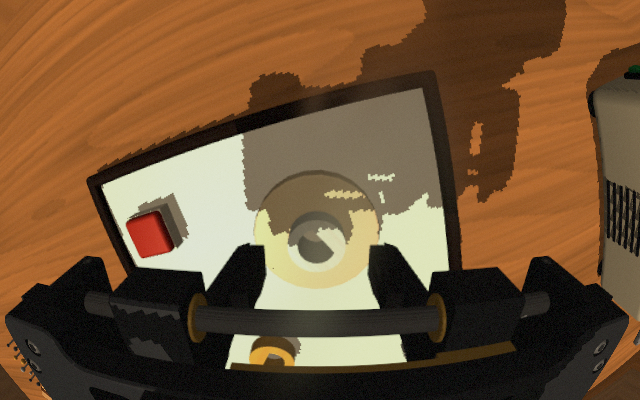

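Lap boss sits between the open fingers, centred at about (317,240). Descend and grip.

Emit:
servo_tool(deltas=[{"dx": 0.01, "dy": 0.02, "dz": 0.15, "ax": 0, "ay": 0, "az": 0, "hand": 56}, {"dx": 0.01, "dy": 0.02, "dz": 0.3, "ax": 0, "ay": 0, "az": 0, "hand": 56}, {"dx": 0.01, "dy": 0.02, "dz": 0.42, "ax": 0, "ay": 0, "az": 0, "hand": 56}, {"dx": 0.01, "dy": 0.02, "dz": 0.42, "ax": 0, "ay": 0, "az": 0, "hand": 56}])

```text
clock: 4.53
tool_pos: [0.4506, -0.1497, 0.0517]
eef_rot: [0.158, 0.987, -0.0, -0.001]
contact_force: [-0.1, 0.3, 0.8]
opening: 0.634
```

```bash
python3 - <<'E'
from h import *
st(); p,d,m=snap('wrist','w6')
E
```

```text
t 4.53 p [ 0.4506 -0.1497  0.0517] R [-0.95   0.312 -0.001  0.312  0.95   0.     0.001 -0.    -1.   ] F [-0.1  0.3  0.8] M [-0.02 -0.02 -0.07] op 55.9 q [ 0.26  0.9  -0.06  2.15  0.46  0.11  1.02]
```

View pics/w6.png

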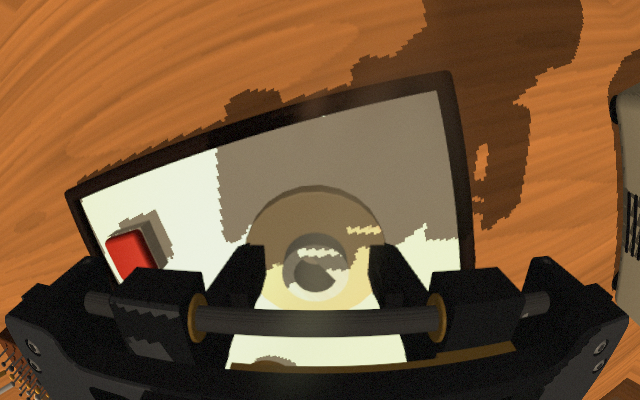

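Boss circle about (282–349, 233–300), between fingers. Compute its offset in the tool frame, then grip.

```bash
python3 - <<'E'
from m import *
p=load('w6')[0]
q=p[215:315,260:370].astype(float);q=np.clip((q/255)**.7*255,0,255).astype(np.uint8)
cv2.imwrite('pics/c10.png',cv2.cvtColor(cv2.resize(q,None,fx=6,fy=6,interpolation=cv2.INTER_CUBIC),cv2.COLOR_RGB2BGR))
for uv in [(315.5,267)]: print(wz('w6',*uv,.038))
s=r.get_state();print(s['tool_pos'])
E
```

```text
[ 0.44867018 -0.14818401  0.038     ]
[ 0.45069565 -0.14972587  0.05206366]
```

View pics/c10.png

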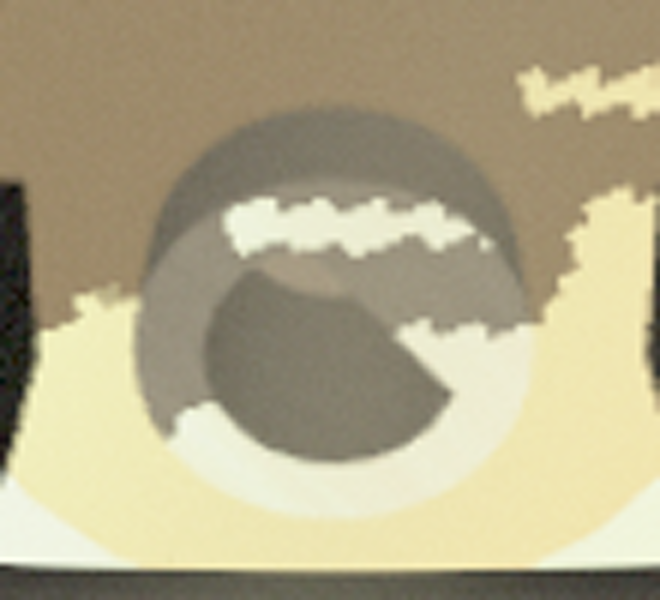

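Emit:
servo_tool(newtons=30, deltas=[{"dx": 0, "dy": 0, "dz": 0, "ax": 0, "ay": 0, "az": 0, "hand": 20}, {"dx": 0, "dy": 0, "dz": 0, "ax": 0, "ay": 0, "az": 0, "hand": 20}, {"dx": 0, "dy": 0, "dz": 0, "ax": 0, "ay": 0, "az": 0, "hand": 20}, {"dx": 0, "dy": 0, "dz": 0, "ax": 0, "ay": 0, "az": 0, "hand": 20}, {"dx": 0, "dy": 0, "dz": 0, "ax": 0, "ay": 0, "az": 0, "hand": 20}])

```text
clock: 5.2
tool_pos: [0.451, -0.1499, 0.0527]
eef_rot: [0.158, 0.987, -0.0, 0.0]
contact_force: [-1.2, -0.4, 2.4]
opening: 0.359
```

Boss top centred at about (315.4,272.7), i.e. at the TCP within ~1 mm. Lift a bit and check grip.

Emit:
servo_tool(deltas=[{"dx": 0, "dy": 0, "dz": -0.2, "ax": 0, "ay": 0, "az": 0, "hand": 20}, {"dx": -0.2, "dy": 0, "dz": -0.6, "ax": 0, "ay": 0, "az": 0, "hand": 20}, {"dx": -0.4, "dy": 0, "dz": -1.2, "ax": 0, "ay": 0, "az": 0, "hand": 20}, {"dx": -0.5, "dy": 0, "dz": -1.8, "ax": 0, "ay": 0, "az": 0, "hand": 20}, {"dx": -0.5, "dy": 0, "dz": -2.2, "ax": 0, "ay": 0, "az": 0, "hand": 20}, {"dx": -0.5, "dy": 0, "dz": -2.2, "ax": 0, "ay": 0, "az": 0, "hand": 20}])

```text
clock: 5.95
tool_pos: [0.4802, -0.1594, 0.1863]
eef_rot: [0.158, 0.987, -0.0, 0.002]
contact_force: [-0.2, 0.2, -2.5]
opening: 0.363
```

```bash
python3 - <<'E'
from m import *
print(wz('w6',315.4,272.7,.038))
st(); p,d,m=snap('wrist','w7')
q=p[180:340,220:420].astype(float);q=np.clip((q/255)**.7*255,0,255).astype(np.uint8)
cv2.imwrite('pics/c11.png',cv2.cvtColor(cv2.resize(q,None,fx=4,fy=3.75,interpolation=cv2.INTER_CUBIC),cv2.COLOR_RGB2BGR))
E
```

```text
[ 0.45186184 -0.14929149  0.038     ]
t 5.95 p [ 0.4802 -0.1594  0.1863] R [-0.95   0.313  0.004  0.313  0.95  -0.001 -0.004  0.    -1.   ] F [-0.2  0.2 -2.5] M [0.03 0.01 0.02] op 32.0 q [ 0.41  0.67 -0.29  2.    0.36  0.52  1.12]
```

View pics/c11.png

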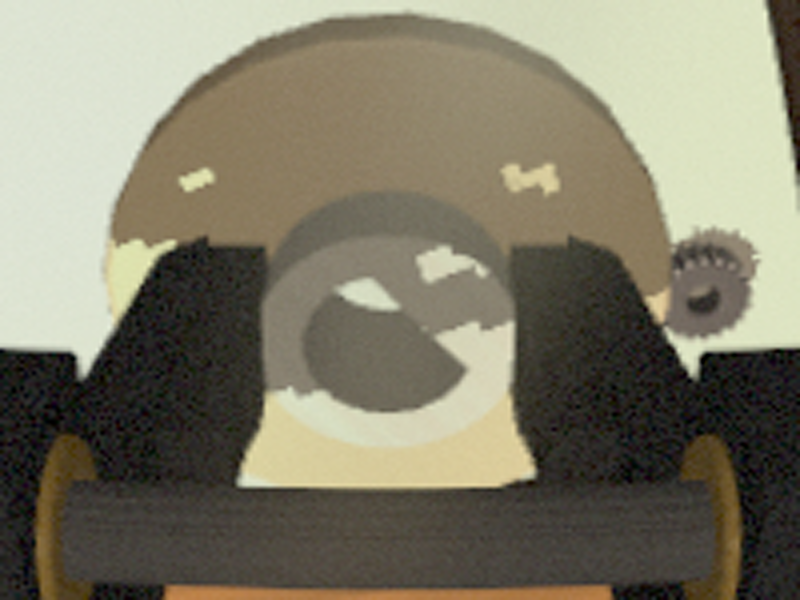

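Lap held level: boss ellipse 262–516 × 235–447 in the crop, flat edge from (375,282) to (467,367).

```bash
python3 - <<'E'
from m import *
c=lambda x,y:(220+x/4-.4,180+y/3.75-.4)
z=.172
ctr=wz('w7',*c(389,341),z);a=wz('w7',*c(375,282),z);b=wz('w7',*c(467,367),z)
t=(b-a)[:2];t/=np.linalg.norm(t);n=np.array([-t[1],t[0]])
if n@((a+b)[:2]/2-ctr[:2])<0:n=-n
print(ctr,np.degrees(np.arctan2(n[1],n[0])),n@(a[:2]-ctr[:2]))
Rm=R.from_quat(r.get_state()['eef_rot']).as_matrix();print(Rm.T@(ctr-np.array([.4802,-.1594,.1863])), 'tool x yaw',np.degrees(np.arctan2(Rm[1,0],Rm[0,0])))
for q in [(262,341),(516,341),(389,235),(389,447)]: print(wz('w7',*c(*q),z)-ctr)
E
```

```text
[ 0.48086207 -0.15810823  0.172     ] 113.04964288540698 0.004725267784685854
[-0.00020964  0.00143331  0.0143003 ] tool x yaw 161.77677322025357
[-0.00492972 -0.01540855  0.        ]
[0.00520543 0.01532373 0.        ]
[-0.01526697  0.00501951  0.        ]
[ 0.01705848 -0.00560761  0.        ]
```

Lap held, own flat ≈ −46° from tool x. The camera seems to have ≈1 mm bias along tool y (gripped part shows +1.4 mm). Carry over the spindle while turning +84° (az −14).

Emit:
servo_tool(deltas=[{"dx": 0.1, "dy": 0.4, "dz": -0.4, "ax": 0, "ay": 0, "az": -1.5, "hand": 20}, {"dx": 0.25, "dy": 1.0, "dz": -0.7, "ax": 0, "ay": 0, "az": -3.2, "hand": 20}, {"dx": 0.4, "dy": 1.7, "dz": -0.7, "ax": 0, "ay": 0, "az": -4.9, "hand": 20}, {"dx": 0.55, "dy": 2.4, "dz": -0.7, "ax": 0, "ay": 0, "az": -6.6, "hand": 20}, {"dx": 0.75, "dy": 3.2, "dz": -0.7, "ax": 0, "ay": 0, "az": -8.3, "hand": 20}, {"dx": 0.95, "dy": 4.0, "dz": -0.7, "ax": 0, "ay": 0, "az": -10.0, "hand": 20}, {"dx": 1.15, "dy": 4.8, "dz": -0.7, "ax": 0, "ay": 0, "az": -11.7, "hand": 20}, {"dx": 1.3, "dy": 5.4, "dz": -0.7, "ax": 0, "ay": 0, "az": -13.2, "hand": 20}, {"dx": 1.37, "dy": 5.71, "dz": -0.7, "ax": 0, "ay": 0, "az": -14.0, "hand": 20}, {"dx": 1.37, "dy": 5.71, "dz": -0.7, "ax": 0, "ay": 0, "az": -14.0, "hand": 20}])

```text
clock: 7.25
tool_pos: [0.5074, 0.1933, 0.2251]
eef_rot: [-0.544, 0.839, 0.001, -0.001]
contact_force: [-0.6, -0.3, -1.5]
opening: 0.361
```

Emit:
servo_tool(deltas=[{"dx": 0, "dy": 0, "dz": 0, "ax": 0, "ay": 0, "az": 0, "hand": 20}])

```text
clock: 7.38
tool_pos: [0.5079, 0.1902, 0.2254]
eef_rot: [-0.542, 0.84, -0.0, -0.002]
contact_force: [0.7, -0.4, -1.9]
opening: 0.366
```

```bash
python3 - <<'E'
from m import *
s=st();Rm=R.from_quat(s['eef_rot']).as_matrix();print('yaw',np.degrees(np.arctan2(Rm[1,0],Rm[0,0])))
a,_,_=snap('scene','s8');b,_,_=snap('side','d8')
x=cv2.resize(a[135:265,370:490],None,fx=4,fy=4,interpolation=cv2.INTER_CUBIC);y=cv2.resize(b[90:190,205:335],None,fx=4,fy=4,interpolation=cv2.INTER_CUBIC)
im=np.zeros((520,1000,3),np.uint8);im[:,:480]=x;im[:400,480:]=y
cv2.imwrite('pics/c12.png',cv2.cvtColor(im,cv2.COLOR_RGB2BGR)[:, :1000][:, :])
im=cv2.resize(im,(800,416));cv2.imwrite('pics/c12.png',cv2.cvtColor(im,cv2.COLOR_RGB2BGR))
E
```

```text
t 7.38 p [0.5079 0.1902 0.2254] R [-0.412 -0.911 -0.002 -0.911  0.412 -0.002  0.003  0.001 -1.   ] F [ 0.7 -0.4 -1.9] M [0.05 0.05 0.03] op 32.2 q [-0.03  0.71 -0.7   1.84  0.61  0.82  1.67]
yaw -114.3420490799417
```

View pics/c12.png

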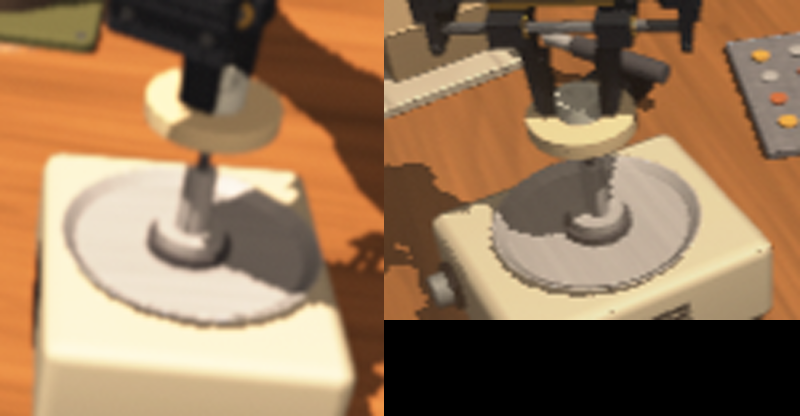

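Lap hovers about concentric over the spindle in both views (disc centre within ~1 px of the extended spindle axis). Small correction, then lower to just above the shank top.

Emit:
servo_tool(deltas=[{"dx": -0.03, "dy": 0, "dz": 0.2, "ax": 0, "ay": 0, "az": 0, "hand": 20}, {"dx": -0.03, "dy": 0, "dz": 0.4, "ax": 0, "ay": 0, "az": 0, "hand": 20}, {"dx": -0.03, "dy": 0, "dz": 0.46, "ax": 0, "ay": 0, "az": 0, "hand": 20}, {"dx": -0.03, "dy": 0, "dz": 0.48, "ax": 0, "ay": 0, "az": 0, "hand": 20}, {"dx": -0.03, "dy": 0, "dz": 0.48, "ax": 0, "ay": 0, "az": 0, "hand": 20}])

```text
clock: 8.1
tool_pos: [0.5092, 0.1938, 0.1978]
eef_rot: [-0.543, 0.84, 0.0, 0.0]
contact_force: [0.7, 0.3, -1.0]
opening: 0.358
```

```bash
python3 - <<'E'
from m import *
s=st()
E
```

```text
t 8.1 p [0.5092 0.1938 0.1978] R [-0.41  -0.912  0.    -0.912  0.41   0.    -0.    -0.    -1.   ] F [ 0.7  0.3 -1. ] M [0.08 0.1  0.03] op 31.5 q [-0.05  0.75 -0.67  1.86  0.66  0.77  1.63]
```

```bash
python3 - <<'E'
from m import *
for i in range(4):
    s=r.get_state();print(np.round(s['tool_pos'],4),np.round(s['contact_force'],1)); eyes.snapshot('side')
E
```

```text
[0.5092 0.1938 0.1978] [ 0.7  0.3 -1. ]
[0.5093 0.1938 0.1979] [ 0.3 -0.5 -0.8]
[0.5093 0.1938 0.198 ] [ 0.3  0.3 -0.6]
[0.5093 0.1938 0.198 ] [-0.1  0.7 -1.4]
```

Emit:
servo_tool(deltas=[{"dx": 0.04, "dy": -0.01, "dz": 0.0, "ax": 0, "ay": 0, "az": 0, "hand": 20}, {"dx": 0.04, "dy": -0.01, "dz": 0.03, "ax": 0, "ay": 0, "az": 0, "hand": 20}, {"dx": 0.04, "dy": -0.01, "dz": 0.06, "ax": 0, "ay": 0, "az": 0, "hand": 20}, {"dx": 0.04, "dy": -0.01, "dz": 0.09, "ax": 0, "ay": 0, "az": 0, "hand": 20}, {"dx": 0.04, "dy": -0.01, "dz": 0.12, "ax": 0, "ay": 0, "az": 0, "hand": 20}, {"dx": 0.04, "dy": -0.01, "dz": 0.12, "ax": 0, "ay": 0, "az": 0, "hand": 20}])

```text
clock: 9.05
tool_pos: [0.5086, 0.1912, 0.1903]
eef_rot: [-0.543, 0.84, 0.0, -0.0]
contact_force: [0.3, -0.0, -1.7]
opening: 0.364
```

```bash
python3 - <<'E'
from m import *
s=st()
E
```

```text
t 9.05 p [0.5086 0.1912 0.1903] R [-0.41  -0.912 -0.    -0.912  0.41  -0.     0.     0.    -1.   ] F [ 0.3 -0.  -1.7] M [0.09 0.04 0.02] op 32.1 q [-0.06  0.76 -0.66  1.87  0.67  0.75  1.62]
```

Underside should be ~3 mm below the shank top with no contact force — it appears engaged. Continue down gently.

Emit:
servo_tool(deltas=[{"dx": 0, "dy": 0, "dz": 0.04, "ax": 0, "ay": 0, "az": 0, "hand": 20}, {"dx": 0, "dy": 0, "dz": 0.08, "ax": 0, "ay": 0, "az": 0, "hand": 20}, {"dx": 0, "dy": 0, "dz": 0.12, "ax": 0, "ay": 0, "az": 0, "hand": 20}, {"dx": 0, "dy": 0, "dz": 0.16, "ax": 0, "ay": 0, "az": 0, "hand": 20}])

```text
clock: 9.55
tool_pos: [0.5087, 0.1912, 0.1807]
eef_rot: [-0.543, 0.84, 0.0, 0.0]
contact_force: [0.1, 0.7, -1.0]
opening: 0.357
```

Emit:
servo_tool(deltas=[{"dx": 0, "dy": 0, "dz": 0.08, "ax": 0, "ay": 0, "az": 0, "hand": 20}, {"dx": 0, "dy": 0, "dz": 0.16, "ax": 0, "ay": 0, "az": 0, "hand": 20}, {"dx": 0, "dy": 0, "dz": 0.24, "ax": 0, "ay": 0, "az": 0, "hand": 20}, {"dx": 0, "dy": 0, "dz": 0.32, "ax": 0, "ay": 0, "az": 0, "hand": 20}, {"dx": 0, "dy": 0, "dz": 0.4, "ax": 0, "ay": 0, "az": 0, "hand": 20}, {"dx": 0, "dy": 0, "dz": 0.46, "ax": 0, "ay": 0, "az": 0, "hand": 20}, {"dx": 0, "dy": 0, "dz": 0.48, "ax": 0, "ay": 0, "az": 0, "hand": 20}, {"dx": 0, "dy": 0, "dz": 0.48, "ax": 0, "ay": 0, "az": 0, "hand": 20}])

```text
clock: 10.55
tool_pos: [0.5087, 0.1912, 0.1521]
eef_rot: [-0.543, 0.84, 0.0, 0.0]
contact_force: [-0.1, -0.1, -1.1]
opening: 0.363
```

Emit:
servo_tool(deltas=[{"dx": 0, "dy": 0, "dz": 0.02, "ax": 0, "ay": 0, "az": 0, "hand": 20}, {"dx": 0, "dy": 0, "dz": 0.035, "ax": 0, "ay": 0, "az": 0, "hand": 20}, {"dx": 0, "dy": 0, "dz": 0.035, "ax": 0, "ay": 0, "az": 0, "hand": 20}])

```text
clock: 10.92
tool_pos: [0.5087, 0.1912, 0.15]
eef_rot: [-0.543, 0.84, 0.0, -0.0]
contact_force: [-0.2, 1.3, -1.5]
opening: 0.359
```

Emit:
servo_tool(deltas=[{"dx": 0, "dy": 0, "dz": 0, "ax": 0, "ay": 0, "az": 0, "hand": 56}, {"dx": 0, "dy": 0, "dz": 0, "ax": 0, "ay": 0, "az": 0, "hand": 56}, {"dx": 0, "dy": 0, "dz": 0, "ax": 0, "ay": 0, "az": 0, "hand": 56}])

```text
clock: 11.3
tool_pos: [0.5088, 0.1913, 0.1502]
eef_rot: [-0.543, 0.84, 0.0, 0.0]
contact_force: [0.1, 0.1, 0.6]
opening: 0.632
```

```bash
python3 - <<'E'
from m import *
s=st();snap('wrist','w9')
E
```

```text
t 11.3 p [0.5088 0.1913 0.1502] R [-0.41  -0.912  0.    -0.912  0.41   0.    -0.    -0.    -1.   ] F [0.1 0.1 0.6] M [ 0.06  0.04 -0.01] op 55.7 q [-0.09  0.81 -0.61  1.9   0.74  0.67  1.56]
```

View pics/w9.png

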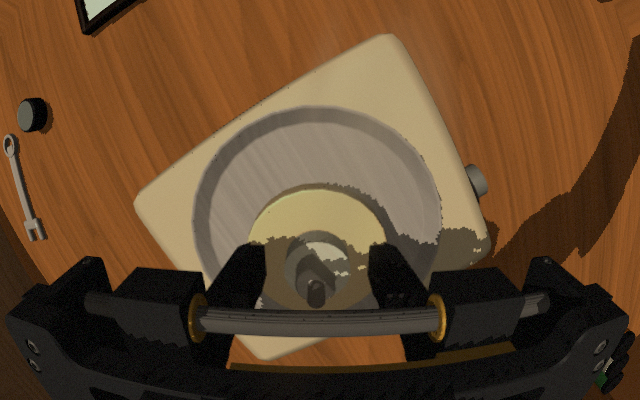

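Lap sits around the protruding shank, thread at (316,295). Rise, then look from above.

Emit:
servo_tool(deltas=[{"dx": 0, "dy": 0, "dz": -0.3, "ax": 0, "ay": 0, "az": 0, "hand": 56}, {"dx": 0, "dy": 0, "dz": -0.8, "ax": 0, "ay": 0, "az": 0, "hand": 60}, {"dx": 0, "dy": 0, "dz": -1.2, "ax": 0, "ay": 0, "az": 0, "hand": 80}, {"dx": -0.6, "dy": 0, "dz": -1.2, "ax": 0, "ay": 0, "az": 0, "hand": 80}, {"dx": -1.2, "dy": 0, "dz": -1.2, "ax": 0, "ay": 0, "az": 0, "hand": 80}, {"dx": -1.2, "dy": 0, "dz": -1.2, "ax": 0, "ay": 0, "az": 0, "hand": 80}, {"dx": -1.2, "dy": 0, "dz": -1.2, "ax": 0, "ay": 0, "az": 0, "hand": 80}, {"dx": -1.2, "dy": 0, "dz": -1.2, "ax": 0, "ay": 0, "az": 0, "hand": 80}])

```text
clock: 12.35
tool_pos: [0.5381, 0.2553, 0.2222]
eef_rot: [-0.543, 0.84, -0.0, -0.001]
contact_force: [-0.3, -0.3, 0.7]
opening: 0.909
```

```bash
python3 - <<'E'
from m import *
s=st();p,_,_=snap('wrist','w10');a,_,_=snap('scene','s10');b,_,_=snap('side','d10')
x=cv2.resize(a[155:275,370:490],None,fx=3.3,fy=3.3,interpolation=cv2.INTER_CUBIC);y=cv2.resize(b[120:220,205:335],None,fx=3,fy=3,interpolation=cv2.INTER_CUBIC)
im=np.zeros((396,396+390,3),np.uint8);im[:,:396]=x;im[:300,396:]=y
cv2.imwrite('pics/c13.png',cv2.cvtColor(im,cv2.COLOR_RGB2BGR))
E
```

```text
t 12.35 p [0.5381 0.2553 0.2222] R [-0.411 -0.912 -0.    -0.912  0.411 -0.001  0.001 -0.    -1.   ] F [-0.3 -0.3  0.7] M [0.12 0.08 0.03] op 80.1 q [-0.14  0.78 -0.69  1.68  0.61  0.91  1.64]
```

View pics/w10.png

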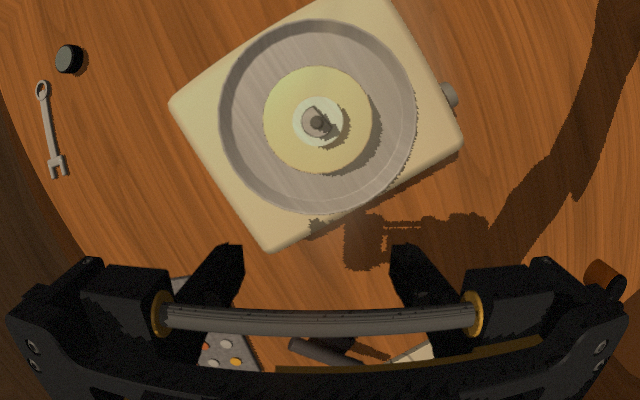

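View pics/c13.png

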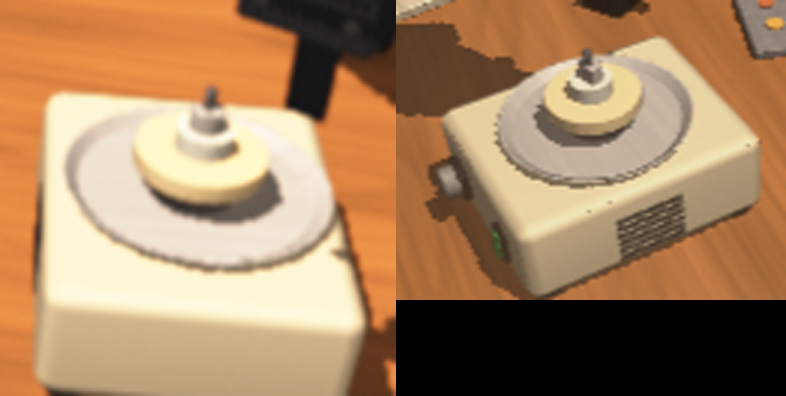

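Lap is home and level on the spindle (w10: centre (317,119)). Re-measure spindle angle and axis from this new yaw, unshadowed, which also exposes the camera bias.

```bash
python3 - <<'E'
from m import *
p=load('w10')[0].astype(float)
q=p[85:155,275:360];q=np.clip((q/255)**.6*255,0,255).astype(np.uint8)
cv2.imwrite('pics/c14.png',cv2.cvtColor(cv2.resize(q,None,fx=8,fy=8,interpolation=cv2.INTER_CUBIC),cv2.COLOR_RGB2BGR))
E
```

```text
(no output)
```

View pics/c14.png

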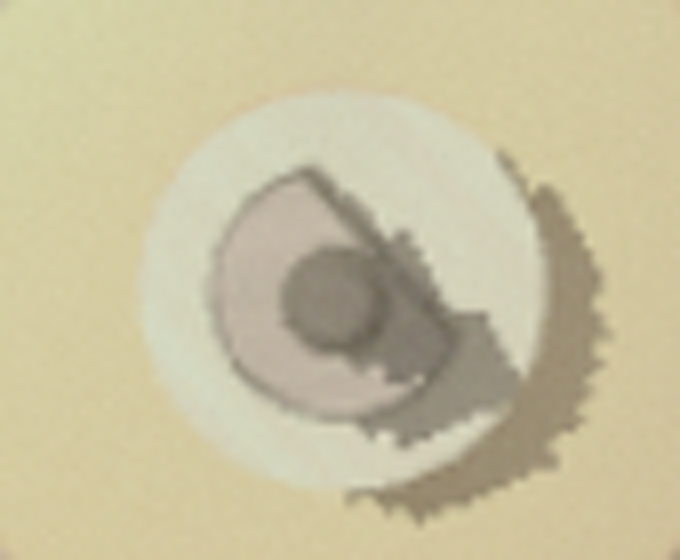

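```bash
python3 - <<'E'
from m import *
c=lambda x,y:(275+x/8-.44,85+y/8-.44)
th=wz('w10',*c(333,298),.163); a=wz('w10',*c(310,168),.149);b=wz('w10',*c(450,325),.149)
t=(b-a)[:2];t/=np.linalg.norm(t);n=np.array([-t[1],t[0]])
if n@((a+b)[:2]/2-th[:2])<0:n=-n
print('flat',np.degrees(np.arctan2(n[1],n[0])),'chord',np.linalg.norm(a-b),'ctr',(a+b)[:2]/2-.0045*n,'thread',th)
print('boss at .135',wz('w10',*c(343,289),.135))
# bias estimate: spindle true = e1 - R1 b = e2 - R2 b
p,d,K,T3=load('w3');p,d,K,T10=load('w10')
e1=np.array([.50925,.19327]);e2=th[:2]
y1=np.array([[-.951,.31],[.31,.951]]);y2=np.array([[-.411,-.912],[-.912,.411]])
bb=np.linalg.solve(y1-y2,e1-e2);print('bias',bb,'true',e1-y1@bb,'TCP at release .5088 .1913')
E
```

```text
flat -162.7617550661028 chord 0.016480865205119932 ctr [0.50929549 0.19225996] thread [0.50967047 0.19236379 0.163     ]
boss at .135 [0.50930807 0.19353763 0.135     ]
bias [ 7.4763743e-04 -1.3703996e-05] true [0.50996525 0.19305126] TCP at release .5088 .1913
```

Spindle now reads (0.5095,0.1925), flat −162° — consistent. Check the tray frame position relative to the collar before planning that grasp.

```bash
python3 - <<'E'
from m import *
p,d,K,T=load('scene0')
for uv in [(233,177),(326,191),(289,264),(179,240)]: print(np.round(onz(K,T,*uv,.014),3))
E
```

```text
[ 0.38  -0.295  0.014]
[ 0.381 -0.05   0.014]
[ 0.651 -0.061  0.014]
[ 0.64  -0.304  0.014]
```

Emit:
servo_tool(deltas=[{"dx": 0.5, "dy": -0.33, "dz": 0, "ax": 0, "ay": 0, "az": 1.0, "hand": 80}, {"dx": 1.2, "dy": -0.8, "dz": 0, "ax": 0, "ay": 0, "az": 2.5, "hand": 80}, {"dx": 2.0, "dy": -1.3, "dz": 0, "ax": 0, "ay": 0, "az": 4.0, "hand": 80}, {"dx": 2.8, "dy": -1.85, "dz": 0, "ax": 0, "ay": 0, "az": 5.6, "hand": 80}, {"dx": 3.6, "dy": -2.37, "dz": 0, "ax": 0, "ay": 0, "az": 7.2, "hand": 80}, {"dx": 4.4, "dy": -2.9, "dz": 0, "ax": 0, "ay": 0, "az": 8.8, "hand": 80}, {"dx": 5.2, "dy": -3.4, "dz": 0.2, "ax": 0, "ay": 0, "az": 10.4, "hand": 80}, {"dx": 6.0, "dy": -3.95, "dz": 0.8, "ax": 0, "ay": 0, "az": 12.0, "hand": 80}, {"dx": 6.6, "dy": -4.35, "dz": 1.4, "ax": 0, "ay": 0, "az": 13.3, "hand": 80}, {"dx": 7.0, "dy": -4.6, "dz": 1.9, "ax": 0, "ay": 0, "az": 14.0, "hand": 80}])

```text
clock: 13.75
tool_pos: [0.6167, -0.2432, 0.1063]
eef_rot: [0.161, 0.987, -0.001, -0.001]
contact_force: [1.0, 0.7, 0.6]
opening: 0.906
```

Emit:
servo_tool(deltas=[{"dx": 0, "dy": 0, "dz": 0, "ax": 0, "ay": 0, "az": 0, "hand": 80}, {"dx": 0, "dy": 0, "dz": 0, "ax": 0, "ay": 0, "az": 0, "hand": 80}, {"dx": 0, "dy": 0, "dz": 0, "ax": 0, "ay": 0, "az": 0, "hand": 80}])

```text
clock: 14.12
tool_pos: [0.619, -0.2372, 0.1097]
eef_rot: [0.157, 0.988, 0.001, 0.001]
contact_force: [-0.6, -0.2, -0.0]
opening: 0.906
```

```bash
python3 - <<'E'
from m import *
s=st();p,_,_=snap('wrist','w11')
E
```

```text
t 14.12 p [ 0.619  -0.2372  0.1097] R [-0.951  0.31   0.003  0.31   0.951  0.001 -0.002  0.002 -1.   ] F [-0.6 -0.2 -0. ] M [ 0.04 -0.01 -0.01] op 79.8 q [ 0.46  0.94 -0.31  1.55  0.38  0.71  1.23]
```

View pics/w11.png

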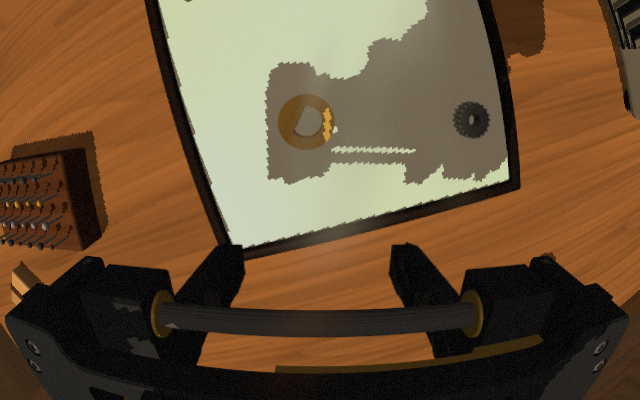

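Collar at (306,121), flat towards the left, nut at (471,120). Zoom.

```bash
python3 - <<'E'
from m import *
p=load('w11')[0].astype(float)
q=p[85:160,265:350];q=np.clip((q/255)**.5*255,0,255).astype(np.uint8)
cv2.imwrite('pics/c15.png',cv2.cvtColor(cv2.resize(q,None,fx=8,fy=8,interpolation=cv2.INTER_CUBIC),cv2.COLOR_RGB2BGR))
E
```

```text
(no output)
```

View pics/c15.png

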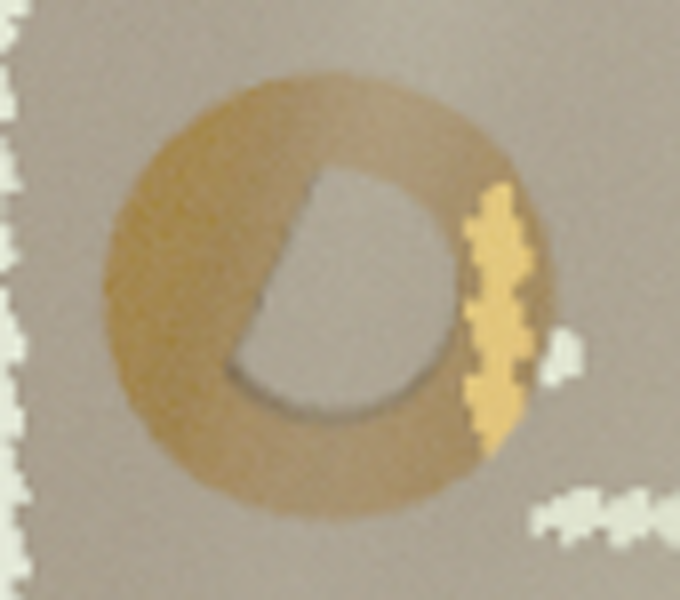

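```bash
python3 - <<'E'
from m import *
c=lambda x,y:(265+x/8-.44,85+y/8-.44)
c2=lambda x,y:(215+x/7-.43,220+y/7-.43)
z=.022
ctr=wz('w11',*c(328,296),z);a=wz('w11',*c(318,172),z);b=wz('w11',*c(230,362),z)
t=(b-a)[:2];t/=np.linalg.norm(t);n=np.array([-t[1],t[0]])
if n@((a+b)[:2]/2-ctr[:2])<0:n=-n
print(ctr,'flat',np.degrees(np.arctan2(n[1],n[0])),n@(a-ctr)[:2])
print('diam',np.linalg.norm(wz('w11',*c(103,296),z)-wz('w11',*c(553,296),z)),np.linalg.norm(wz('w11',*c(328,72),z)-wz('w11',*c(328,520),z)))
print(tri(wr('w11',*c(328,296)),wr('w4',*c2(268,272))),tri(wr('w11',*c(328,296)),wr('w3',61.6,251.8)))
s=st();Rm=R.from_quat(s['eef_rot']).as_matrix()
d=Rm.T@(ctr-np.array(s['tool_pos']));print('tool delta mm',d*1e3,'units',d/.06)
E
```

```text
[ 0.55180026 -0.22153057  0.022     ] flat -133.10454757198272 0.005158747804625116
diam 0.037781885432751024 0.038083612413780256
(array([ 0.55248329, -0.22097873,  0.0196614 ]), np.float64(0.0017591634542601948)) (array([ 0.55165431, -0.22156842,  0.02155388]), np.float64(0.0003363271288964557))
t 14.18 p [ 0.6188 -0.2376  0.1096] R [-0.951  0.31   0.002  0.31   0.951  0.001 -0.002  0.001 -1.   ] F [-0.   0.5  0.1] M [ 0.04  0.05 -0.06] op 79.9 q [ 0.46  0.94 -0.3   1.55  0.38  0.71  1.23]
tool delta mm [68.89913311 -5.64694692 87.45400008] units [ 1.14831889 -0.09411578  1.45756667]
```

Emit:
servo_tool(deltas=[{"dx": 0.6, "dy": -0.09, "dz": 0, "ax": 0, "ay": 0, "az": 0, "hand": 60}, {"dx": 1.15, "dy": -0.09, "dz": 0.2, "ax": 0, "ay": 0, "az": 0, "hand": 60}, {"dx": 1.15, "dy": -0.09, "dz": 0.7, "ax": 0, "ay": 0, "az": 0, "hand": 60}, {"dx": 1.15, "dy": -0.09, "dz": 0.7, "ax": 0, "ay": 0, "az": 0, "hand": 60}, {"dx": 1.15, "dy": -0.09, "dz": 0.7, "ax": 0, "ay": 0, "az": 0, "hand": 60}, {"dx": 1.15, "dy": -0.09, "dz": 0.7, "ax": 0, "ay": 0, "az": 0, "hand": 60}])

```text
clock: 14.92
tool_pos: [0.5517, -0.223, 0.0672]
eef_rot: [0.158, 0.987, -0.0, 0.001]
contact_force: [-0.2, -0.2, 0.5]
opening: 0.682
```

```bash
python3 - <<'E'
from m import *
s=st();p,_,_=snap('wrist','w12')
Rm=R.from_quat(s['eef_rot']).as_matrix()
print((Rm.T@(np.array([.5518,-.2215,.036])-np.array(s['tool_pos'])))/.06)
E
```

```text
t 14.93 p [ 0.5517 -0.223   0.0672] R [-0.95   0.312  0.002  0.312  0.95  -0.    -0.002  0.    -1.   ] F [-0.2 -0.2  0.5] M [-0.01 -0.04 -0.02] op 60.1 q [ 0.44  0.94 -0.24  1.78  0.44  0.47  1.16]
[0.00796992 0.0246141  0.52001322]
```

View pics/w12.png

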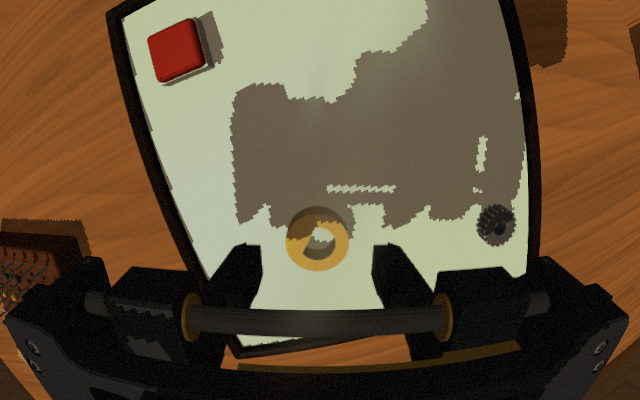

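Collar between fingers at (317,240). Descend and grip.

Emit:
servo_tool(deltas=[{"dx": 0.01, "dy": 0.02, "dz": 0.2, "ax": 0, "ay": 0, "az": 0, "hand": 60}, {"dx": 0.01, "dy": 0.02, "dz": 0.4, "ax": 0, "ay": 0, "az": 0, "hand": 60}, {"dx": 0.01, "dy": 0.02, "dz": 0.49, "ax": 0, "ay": 0, "az": 0, "hand": 60}, {"dx": 0.01, "dy": 0.02, "dz": 0.49, "ax": 0, "ay": 0, "az": 0, "hand": 60}, {"dx": 0.01, "dy": 0.02, "dz": 0.49, "ax": 0, "ay": 0, "az": 0, "hand": 60}])

```text
clock: 15.6
tool_pos: [0.5505, -0.2217, 0.0366]
eef_rot: [0.158, 0.987, 0.0, 0.0]
contact_force: [0.6, 0.8, -0.7]
opening: 0.68
```

```bash
python3 - <<'E'
from m import *
s=st();p,_,_=snap('wrist','w13')
q=p[200:340,240:400]
cv2.imwrite('pics/c16.png',cv2.cvtColor(cv2.resize(q,None,fx=4,fy=4,interpolation=cv2.INTER_CUBIC),cv2.COLOR_RGB2BGR))
E
```

```text
t 15.6 p [ 0.5505 -0.2217  0.0366] R [-0.95   0.313  0.     0.313  0.95   0.    -0.     0.    -1.   ] F [ 0.6  0.8 -0.7] M [-0.01 -0.03  0.02] op 59.9 q [ 0.43  0.99 -0.21  1.79  0.45  0.42  1.14]
```

View pics/c16.png

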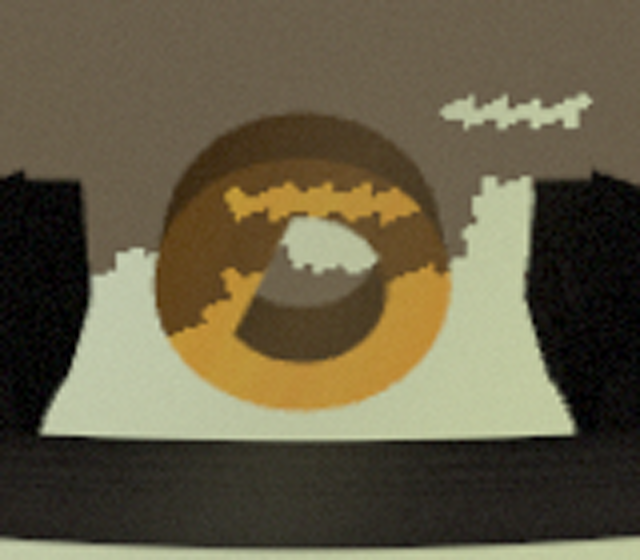

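Emit:
servo_tool(newtons=30, deltas=[{"dx": 0, "dy": 0, "dz": 0, "ax": 0, "ay": 0, "az": 0, "hand": 24}, {"dx": 0, "dy": 0, "dz": 0, "ax": 0, "ay": 0, "az": 0, "hand": 24}, {"dx": 0, "dy": 0, "dz": 0, "ax": 0, "ay": 0, "az": 0, "hand": 24}, {"dx": 0, "dy": 0, "dz": 0, "ax": 0, "ay": 0, "az": 0, "hand": 24}, {"dx": 0, "dy": 0, "dz": 0, "ax": 0, "ay": 0, "az": 0, "hand": 24}])

```text
clock: 16.27
tool_pos: [0.5505, -0.2216, 0.0368]
eef_rot: [0.158, 0.987, 0.0, 0.0]
contact_force: [-0.1, -0.1, 1.2]
opening: 0.398
```

```bash
python3 - <<'E'
from m import *
c=lambda x,y:(240+x/4-.4,200+y/4-.4)
z=.022
s=st();Rm=R.from_quat(s['eef_rot']).as_matrix()
ctr=wz('w13',*c(302,284),z);print(Rm.T@(ctr-np.array([.5505,-.2217,.0366])))
p,_,_=snap('wrist','w14')
q=p[200:340,240:400]
cv2.imwrite('pics/c17.png',cv2.cvtColor(cv2.resize(q,None,fx=4,fy=4,interpolation=cv2.INTER_CUBIC),cv2.COLOR_RGB2BGR))
E
```

```text
t 16.27 p [ 0.5505 -0.2216  0.0368] R [-0.95   0.312  0.     0.312  0.95   0.    -0.     0.    -1.   ] F [-0.1 -0.1  1.2] M [0.07 0.05 0.01] op 35.0 q [ 0.43  0.99 -0.21  1.79  0.45  0.42  1.14]
[-0.00041215  0.0006353   0.0146002 ]
```

View pics/c17.png

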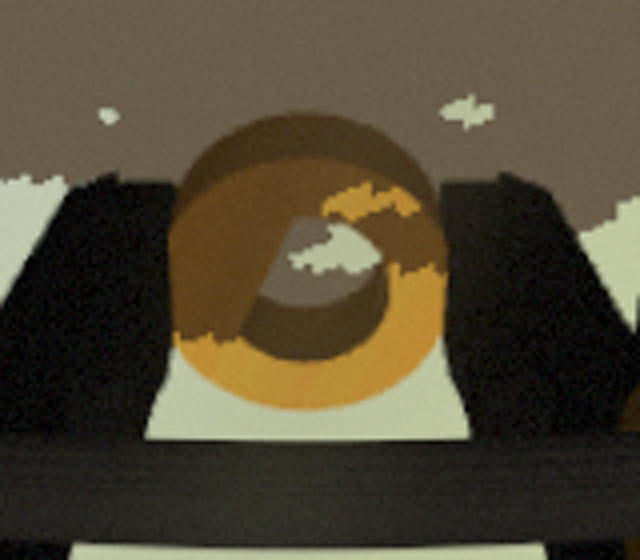

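Gripped; collar flat −133.1°. Needs about −29° (az +4.8). Lift and carry over the spindle.

Emit:
servo_tool(deltas=[{"dx": 0, "dy": 0, "dz": -0.3, "ax": 0, "ay": 0, "az": 0, "hand": 24}, {"dx": 0.1, "dy": 0.2, "dz": -0.9, "ax": 0, "ay": 0, "az": 0, "hand": 24}, {"dx": 0.35, "dy": 0.8, "dz": -1.5, "ax": 0, "ay": 0, "az": 0.6, "hand": 24}, {"dx": 0.67, "dy": 1.5, "dz": -2.1, "ax": 0, "ay": 0, "az": 1.2, "hand": 24}, {"dx": 1.0, "dy": 2.25, "dz": -2.7, "ax": 0, "ay": 0, "az": 1.9, "hand": 24}, {"dx": 1.35, "dy": 3.05, "dz": -2.97, "ax": 0, "ay": 0, "az": 2.6, "hand": 24}, {"dx": 1.7, "dy": 3.85, "dz": -2.97, "ax": 0, "ay": 0, "az": 3.3, "hand": 24}, {"dx": 2.05, "dy": 4.65, "dz": -2.97, "ax": 0, "ay": 0, "az": 4.0, "hand": 24}, {"dx": 2.4, "dy": 5.45, "dz": -2.97, "ax": 0, "ay": 0, "az": 4.6, "hand": 24}, {"dx": 2.65, "dy": 6.0, "dz": -2.97, "ax": 0, "ay": 0, "az": 4.8, "hand": 24}])

```text
clock: 17.58
tool_pos: [0.511, 0.1732, 0.2159]
eef_rot: [0.398, 0.917, 0.001, -0.0]
contact_force: [0.7, 0.1, -0.1]
opening: 0.401
```

Emit:
servo_tool(deltas=[{"dx": 0, "dy": 0, "dz": 0, "ax": 0, "ay": 0, "az": 0, "hand": 24}, {"dx": 0, "dy": 0, "dz": 0, "ax": 0, "ay": 0, "az": 0, "hand": 24}, {"dx": 0, "dy": 0, "dz": 0, "ax": 0, "ay": 0, "az": 0, "hand": 24}, {"dx": 0, "dy": 0, "dz": 0, "ax": 0, "ay": 0, "az": 0, "hand": 24}])

```text
clock: 18.08
tool_pos: [0.512, 0.1687, 0.2149]
eef_rot: [0.4, 0.917, -0.0, 0.0]
contact_force: [-0.2, -0.8, -0.2]
opening: 0.401
```

```bash
python3 - <<'E'
from m import *
s=st();Rm=R.from_quat(s['eef_rot']).as_matrix()
snap('wrist','w15');s=st()
print('yaw',np.degrees(np.arctan2(Rm[1,0],Rm[0,0])))
print((Rm.T@(np.array([.5091,.1928,.183])-np.array(s['tool_pos'])))/.06)
p=load('w15')[0][130:350,200:440]
cv2.imwrite('pics/c18.png',cv2.cvtColor(cv2.resize(p,None,fx=3,fy=2.7,interpolation=cv2.INTER_CUBIC),cv2.COLOR_RGB2BGR))
E
```

```text
t 18.07 p [0.512  0.1687 0.2149] R [-0.68   0.733 -0.     0.733  0.68  -0.    -0.    -0.    -1.   ] F [-0.2 -0.8 -0.2] M [-0.01  0.07 -0.01] op 35.3 q [-0.34  0.64 -0.1   1.88  0.1   0.62  0.24]
t 18.12 p [0.512  0.169  0.2149] R [-0.681  0.733  0.     0.733  0.681 -0.    -0.    -0.    -1.   ] F [-0.1 -0.5 -1.3] M [-0.05  0.03 -0.03] op 34.7 q [-0.34  0.64 -0.1   1.88  0.1   0.62  0.24]
yaw 132.8716904109075
[0.32414176 0.23514398 0.53137055]
```

View pics/c18.png

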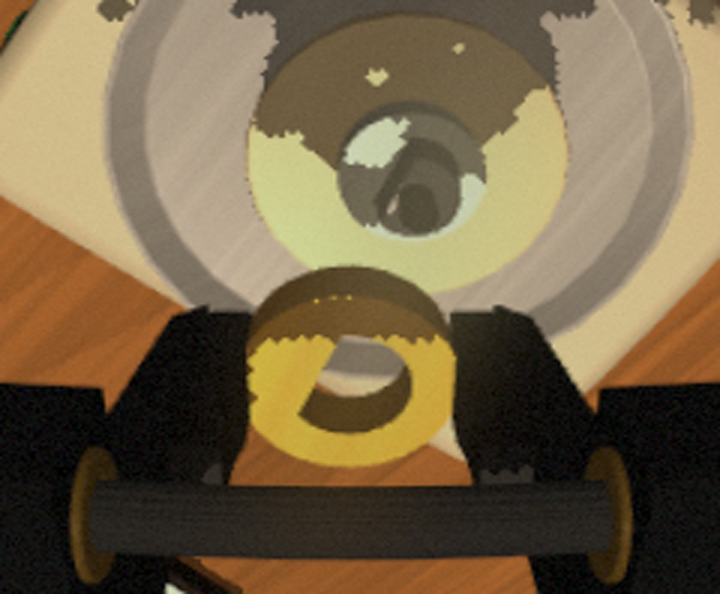

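Both in one view: thread at crop (413,208), collar ellipse centred ~(352,380), the flats look parallel. Relative fix from this view.

```bash
python3 - <<'E'
from m import *
c=lambda x,y:(200+x/3-.33,130+y/2.7-.33)
th=wz('w15',*c(413,208),.163);print('thread',th)
z=.2149-.0148
cc=wz('w15',*c(352,381),z);print('collar',cc)
Rm=R.from_quat(r.get_state()['eef_rot']).as_matrix()
tp=np.array([.512,.1688,.2149])
print('thread tool',Rm.T@(th-tp),'collar tool',Rm.T@(cc-tp))
p=load('w15')[0][160:280,260:370].astype(float);p=np.clip((p/255)**.6*255,0,255).astype(np.uint8)
cv2.imwrite('pics/c19.png',cv2.cvtColor(cv2.resize(p,None,fx=6,fy=5,interpolation=cv2.INTER_CUBIC),cv2.COLOR_RGB2BGR))
E
```

```text
thread [0.50713647 0.1936975  0.163     ]
collar [0.51304687 0.16954792 0.2001    ]
thread tool [0.02156    0.01339045 0.05189424] collar tool [-0.00016193  0.00127808  0.01479985]
```

View pics/c19.png

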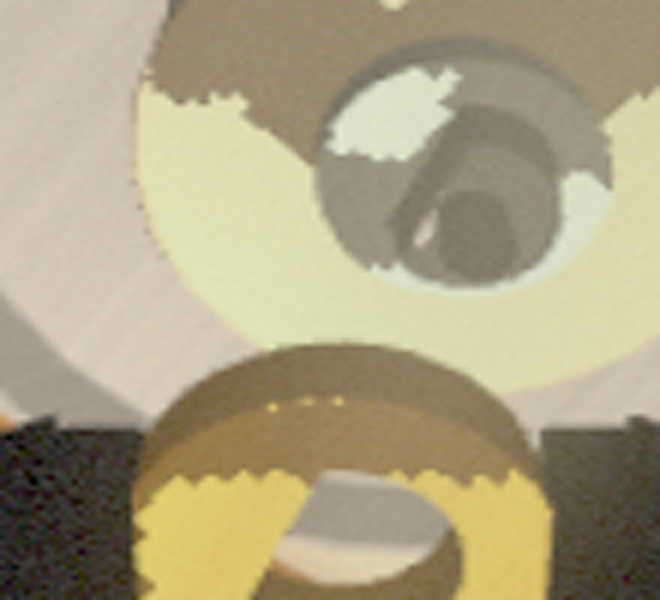

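Emit:
servo_tool(deltas=[{"dx": 0.16, "dy": 0.11, "dz": 0, "ax": 0, "ay": 0, "az": 0, "hand": 24}, {"dx": 0.325, "dy": 0.23, "dz": 0, "ax": 0, "ay": 0, "az": 0, "hand": 24}, {"dx": 0.325, "dy": 0.23, "dz": 0.15, "ax": 0, "ay": 0, "az": 0, "hand": 24}, {"dx": 0.325, "dy": 0.23, "dz": 0.3, "ax": 0, "ay": 0, "az": 0, "hand": 24}, {"dx": 0.325, "dy": 0.23, "dz": 0.45, "ax": 0, "ay": 0, "az": 0, "hand": 24}, {"dx": 0.325, "dy": 0.23, "dz": 0.54, "ax": 0, "ay": 0, "az": 0, "hand": 24}, {"dx": 0.325, "dy": 0.23, "dz": 0.54, "ax": 0, "ay": 0, "az": 0, "hand": 24}, {"dx": 0.325, "dy": 0.23, "dz": 0.54, "ax": 0, "ay": 0, "az": 0, "hand": 24}])

```text
clock: 19.12
tool_pos: [0.5088, 0.1937, 0.1826]
eef_rot: [0.399, 0.917, 0.0, 0.0]
contact_force: [0.4, 0.1, -1.5]
opening: 0.396
```

```bash
python3 - <<'E'
from m import *
s=st();Rm=R.from_quat(s['eef_rot']).as_matrix()
print('yaw',np.degrees(np.arctan2(Rm[1,0],Rm[0,0])))
print((Rm.T@(np.array([.5089,.1926,.1778])-np.array(s['tool_pos'])))*1e3)
E
```

```text
t 19.12 p [0.5088 0.1937 0.1826] R [-0.682  0.732  0.     0.732  0.682  0.    -0.     0.    -1.   ] F [ 0.4  0.1 -1.5] M [-0.05  0.05 -0.04] op 34.9 q [-0.39  0.7  -0.09  1.89  0.11  0.56  0.2 ]
yaw 132.98278692400555
[-0.86947008 -0.63612546  4.75082955]
```

Correct by ~1 mm and come down gently to 3 mm below the shank top.

Emit:
servo_tool(deltas=[{"dx": -0.015, "dy": -0.01, "dz": 0.0, "ax": 0, "ay": 0, "az": 0, "hand": 24}, {"dx": -0.015, "dy": -0.01, "dz": 0.03, "ax": 0, "ay": 0, "az": 0, "hand": 24}, {"dx": -0.015, "dy": -0.01, "dz": 0.06, "ax": 0, "ay": 0, "az": 0, "hand": 24}, {"dx": -0.015, "dy": -0.01, "dz": 0.08, "ax": 0, "ay": 0, "az": 0, "hand": 24}, {"dx": -0.015, "dy": -0.01, "dz": 0.1, "ax": 0, "ay": 0, "az": 0, "hand": 24}])

```text
clock: 19.75
tool_pos: [0.5087, 0.1927, 0.1763]
eef_rot: [0.399, 0.917, 0.0, -0.0]
contact_force: [-0.4, 0.0, -0.6]
opening: 0.4
```

Emit:
servo_tool(deltas=[{"dx": 0, "dy": 0, "dz": 0.02, "ax": 0, "ay": 0, "az": 0, "hand": 24}, {"dx": 0, "dy": 0, "dz": 0.02, "ax": 0, "ay": 0, "az": 0, "hand": 24}])

```text
clock: 20.0
tool_pos: [0.5087, 0.1926, 0.1751]
eef_rot: [0.399, 0.917, -0.0, -0.0]
contact_force: [-0.6, -0.0, -0.1]
opening: 0.4
```

Emit:
servo_tool(deltas=[{"dx": 0, "dy": 0, "dz": 0.03, "ax": 0, "ay": 0, "az": 0, "hand": 24}, {"dx": 0, "dy": 0, "dz": 0.06, "ax": 0, "ay": 0, "az": 0, "hand": 24}, {"dx": 0, "dy": 0, "dz": 0.09, "ax": 0, "ay": 0, "az": 0, "hand": 24}, {"dx": 0, "dy": 0, "dz": 0.09, "ax": 0, "ay": 0, "az": 0, "hand": 24}])

```text
clock: 20.5
tool_pos: [0.5087, 0.1926, 0.1696]
eef_rot: [0.399, 0.917, -0.0, -0.0]
contact_force: [-0.0, 0.3, -0.8]
opening: 0.399
```

Emit:
servo_tool(deltas=[{"dx": 0, "dy": 0, "dz": 0.03, "ax": 0, "ay": 0, "az": 0, "hand": 24}, {"dx": 0, "dy": 0, "dz": 0.06, "ax": 0, "ay": 0, "az": 0, "hand": 24}, {"dx": 0, "dy": 0, "dz": 0.08, "ax": 0, "ay": 0, "az": 0, "hand": 24}, {"dx": 0, "dy": 0, "dz": 0.09, "ax": 0, "ay": 0, "az": 0, "hand": 24}, {"dx": 0, "dy": 0, "dz": 0.09, "ax": 0, "ay": 0, "az": 0, "hand": 24}])

```text
clock: 21.12
tool_pos: [0.5087, 0.1926, 0.1644]
eef_rot: [0.399, 0.917, 0.0, -0.0]
contact_force: [-0.0, 0.0, 0.0]
opening: 0.399
```

```bash
python3 - <<'E'
from m import *
s=st();p,_,_=snap('wrist','w16')
p=p[180:340,240:400]
cv2.imwrite('pics/c20.png',cv2.cvtColor(cv2.resize(p,None,fx=4,fy=3.7,interpolation=cv2.INTER_CUBIC),cv2.COLOR_RGB2BGR))
E
```

```text
t 21.12 p [0.5087 0.1926 0.1644] R [-0.682  0.731 -0.     0.731  0.682  0.     0.    -0.    -1.   ] F [-0.  0.  0.] M [-0.07  0.02 -0.02] op 35.2 q [-0.4   0.73 -0.08  1.91  0.11  0.51  0.19]
```

View pics/c20.png

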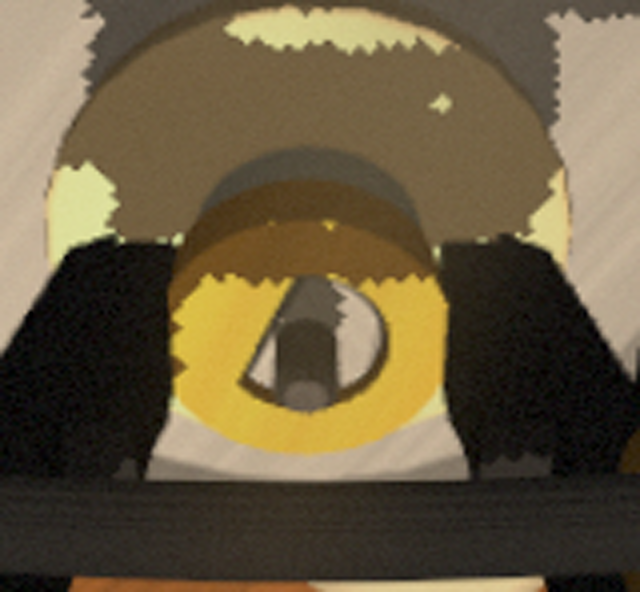

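Collar's top is level with the shank's top face, D in D, no force. Release, rise straight up and check.

Emit:
servo_tool(deltas=[{"dx": 0, "dy": 0, "dz": 0.005, "ax": 0, "ay": 0, "az": 0, "hand": 60}, {"dx": 0, "dy": 0, "dz": 0.005, "ax": 0, "ay": 0, "az": 0, "hand": 60}, {"dx": 0, "dy": 0, "dz": 0, "ax": 0, "ay": 0, "az": 0, "hand": 60}, {"dx": 0, "dy": 0, "dz": -0.2, "ax": 0, "ay": 0, "az": 0, "hand": 60}, {"dx": 0, "dy": 0, "dz": -0.7, "ax": 0, "ay": 0, "az": 0, "hand": 60}, {"dx": 0, "dy": 0, "dz": -1.1, "ax": 0, "ay": 0, "az": 0, "hand": 60}, {"dx": -0.7, "dy": 0, "dz": -1.1, "ax": 0, "ay": 0, "az": 0, "hand": 60}, {"dx": -1.2, "dy": 0, "dz": -1.1, "ax": 0, "ay": 0, "az": 0, "hand": 60}, {"dx": -1.2, "dy": 0, "dz": -1.1, "ax": 0, "ay": 0, "az": 0, "hand": 60}, {"dx": -1.2, "dy": 0, "dz": -1.1, "ax": 0, "ay": 0, "az": 0, "hand": 60}])

```text
clock: 22.42
tool_pos: [0.5571, 0.141, 0.2307]
eef_rot: [0.398, 0.917, 0.0, -0.0]
contact_force: [0.2, 0.1, 1.0]
opening: 0.68
```

```bash
python3 - <<'E'
from m import *
s=st();p,_,_=snap('wrist','w17');a,_,_=snap('scene','s17');b,_,_=snap('side','d17')
x=cv2.resize(a[155:255,370:490],None,fx=3.3,fy=3.3,interpolation=cv2.INTER_CUBIC);y=cv2.resize(b[120:220,205:335],None,fx=3,fy=3,interpolation=cv2.INTER_CUBIC)
im=np.zeros((600,790,3),np.uint8);im[:330,:396]=x;im[:300,396:786]=y
w=cv2.resize(p[70:170,260:370],None,fx=2.7,fy=2.7,interpolation=cv2.INTER_CUBIC);im[330:600,:297]=w
cv2.imwrite('pics/c21.png',cv2.cvtColor(im,cv2.COLOR_RGB2BGR))
E
```

```text
t 22.43 p [0.5571 0.141  0.2307] R [-0.683  0.731 -0.001  0.731  0.683  0.001  0.001  0.    -1.   ] F [0.2 0.1 1. ] M [-0.04  0.02  0.01] op 59.9 q [-0.26  0.66 -0.11  1.76  0.1   0.73  0.32]
```

View pics/c21.png

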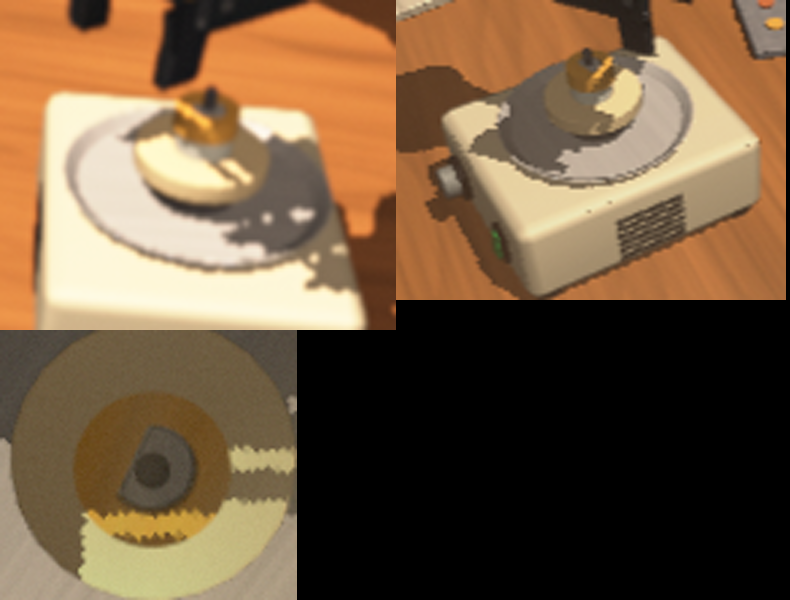

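View pics/w17.png

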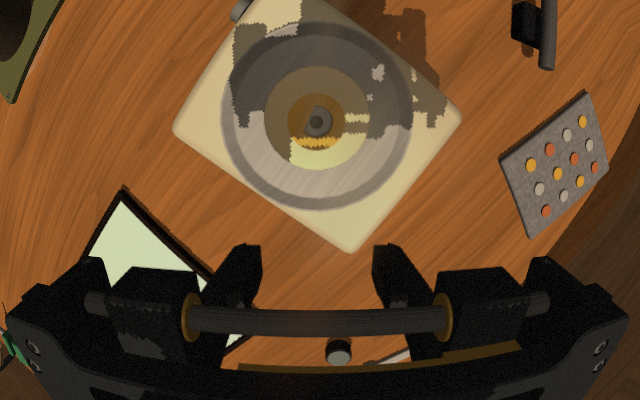

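Collar seated around the D shank, all concentric at (317,122) in the wrist view; tray, loupe untouched. A quick depth check of heights.

```bash
python3 - <<'E'
from m import *
p,d,K,T=load('w17')
def P(u,v):
    o,dd=ray(K,T,u,v,True); c=np.array([0,0,-1.]);ax=T[:3,:3]@c
    return o+dd*d[v,u]/(dd@ax)
for nm,pts in dict(collar=[(297,122),(317,142),(338,120),(312,100),(300,135),(335,132)],shank=[(325,115),(326,125)],felt=[(280,122),(317,160),(355,120),(317,78)]).items():
    print(nm,np.round([P(*q)[2] for q in pts],4))
p,d,K,T=load('s17');p0,d0,_,_=load('scene0')
for nm,(u,v) in dict(nut=(279,239),rouge=(239,185),loupe=(282,308)).items():
    print(nm,np.abs(p[v-8:v+9,u-8:u+9].astype(int)-p0[v-8:v+9,u-8:u+9]).mean())
E
```

```text
collar [0.1496 0.1488 0.1492 0.1488 0.1498 0.1499]
shank [0.1484 0.1512]
felt [0.1214 0.1209 0.1228 0.1215]
nut 7.740484429065744
rouge 8.998846597462514
loupe 11.415224913494809
```

```bash
python3 - <<'E'
from m import *
p=load('s17')[0];p0=load('scene0')[0]
im=np.vstack([cv2.resize(q[160:330,170:340],None,fx=1.7,fy=1.7) for q in (p0,p)])
cv2.imwrite('pics/c22.png',cv2.cvtColor(im,cv2.COLOR_RGB2BGR))
g=lambda q:cv2.cvtColor(q,cv2.COLOR_RGB2GRAY).astype(np.float32)
for nm,(u,v) in dict(nut=(279,239),rouge=(239,185),loupe=(282,310)).items():
    s=np.s_[v-14:v+15,u-14:u+15]; print(nm,cv2.phaseCorrelate(g(p0)[s],g(p)[s]))
print(r.finish_job())
E
```

```text
nut ((0.029291043435952346, -0.008353172111007723), 0.9999381761335664)
rouge ((0.010860804158538073, -0.11861377695464093), 1.0092891810337703)
loupe ((-0.005700737532489342, -0.0016619559686255059), 1.010016386343373)
the job is handed in; nothing more can be done
None
```

View pics/c22.png

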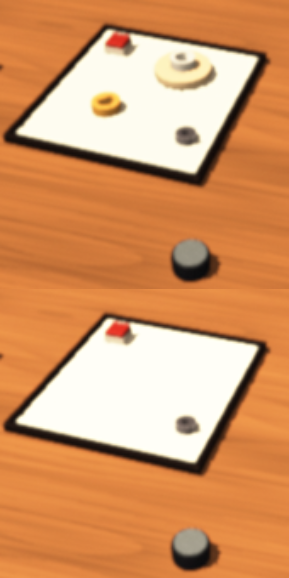

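The felt lap and the brass collar are both fully home on the D spindle. I turned each one to the measured flat angle (about −161°) before lowering it. Neither needed feeling for the flat or any push: the wrist force read under about 3 N throughout. The job was handed in at about 22.5 s.

- **Heights:** in the last wrist view the collar's top is at 0.149–0.150 m, level with the shank top. The felt's top is at 0.121 m, which is what it should be when home. Both parts look level and centred on the axis.
- **Other objects:** the nut, rouge block and loupe moved less than 0.2 px between the first and last scene pictures. The gripper was open and clear of everything.
- **Disagreements:**
  - Position fixes of the spindle axis from different wrist views differed by 1–2.5 mm, about the stated calibration error.
  - The scene and side cameras put the top of the thread about 5 mm too low, so I relied on the wrist views.
  - The gripper opening read 2–3 mm less than the size of the part it was holding.

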